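# Weigh three tapered ingots as one flat crosswise stack

## Robot

A 6-joint arm with a two-finger parallel gripper is mounted at the origin on the work surface. World frame = base frame: x ahead of the robot, y to its left, z up, the work surface at z = 0. Lengths are in mm, angles in rad, forces in N, time in s.
With the tool pointing down it reaches from about 350 to 875 mm from the base axis. Payload 4.2 kg.
Tool frame: the origin (TCP) lies midway between the tips of the shut fingers; the grasp point (between the pads) lies 19 mm behind it; x points along the fingers, y is the direction in which the jaws open and shut, and the axes are right-handed (so a half turn about x gives the same grasp; the last joint's range is limited). The gripper opens to 85 mm and grips with 20 to 120 N. Pads are 22 mm wide; open, the fingers measure 114 mm over their backs; the gripper's body (76 mm by 85 mm) begins 54 mm behind the grasp point. The pads swing forward as they close: fully open they stand 13 mm farther back than shut.
Start: joints at [-0.958, 0.385, 0.008, 0, -1.194, -0.259], TCP at [216.555, -586.262, 231.312] pointing down, gripper open.
Joint ranges: [-3.14, 3.14], [-1.21, 2.06], [-1.07, 1.41], [-3.16, 2.05], [-2.99, -0.16], [-3.1, 3.1]. Speed limits (rad/s): [2.79, 2.79, 3.14, 3.14, 3.14, 3.14].

## Interface

Orientations are given as a unit quaternion [x, y, z, w].
In Python, from bench import readout, imaging, arm gives the robot as it stands.
- The arm moves only by the tool arm_command, never from a script. Its argument "increments" is a list of rows, each a list of 3 entries, a list of its own where there are three numbers: the turn, a rotation vector about the world's x, y, z in degrees, then the shift along the world's x, y, z in mm, then the closure, from 0 (fully open) to 1 (shut). In form: [[[ax, ay, az], [tx, ty, tz], fingers], ...]. A call has exactly 5 rows; each row is the pose to reach, as a shift and turn from the pose measured when the call began; what a row does not reach only later rows make up. A row lasts 1/10 s, in which the tool goes at most 50 mm and 8.59 degrees, less where a joint would pass 70% of its speed; a pose out of reach is approached as far as the arm can. A call with a gripper value outside its range is refused whole. The fingers move at their own pace and stop on an object; the grip force is fixed at half the most. Time passes only in rows, so rows that repeat a pose let the fingers close, or fill a call up. It gives the time, the measured TCP pose, the force and the opening at its end, in the units of the state.
- readout.read_state(): the state, without advancing time (a new reading comes with each control period).
- imaging.get_image(name): name is "scene" or "top"; returns (picture, depth): 480x640x3 uint8, blue, green, red; 480x640 float32, mm along the optical axis (not along the pixel's ray), 0 where there is no reading.
- imaging.camera_info(name): a dict with "vfov" (degrees; the focal length in pixels is half the picture's height over the tangent of half this angle, whatever the lens; pixels are square), "cx", "cy" (the principal point, pixels), "D" ([k1, k2, p1, p2, k3] as OpenCV has them; the pictures are not rectified), "eye" and "rotation" of the camera in the world. Camera axes: x right, y down, z forward; pixel columns grow to the right and rows downward; lengths in mm; the calibration is good to about 2 mm. A picture is of the moment at which its call begins. camera_info takes no time and is no camera call.
- arm.job_done(): hands the job in, once; it reports no verdict.
The state is a dict: "clock": time; "joints": joint angles; "joint_vel": joint speeds; "joint_efforts": joint torques, N m; "position": TCP position; "ee_rot": TCP orientation; "contact_force": force on the tool from outside, world axes, zero at the start; "wrist_torque": the same for the moment, N m; "gripper_width": finger opening in mm.
Only numpy, scipy, OpenCV 4.12 (cv2) and the standard library are available. Lean on these libraries where they do the work, as an engineer would, in place of code of your own. Each camera call takes 0.05 s, during which the arm holds its last target. There are 200 camera calls.

## Task

Weigh the three cast ingots as one compact stack: from the sloping rack take the ingot whose broad, blue-dotted face is up and set it as it is, snug alongside the ingot already lying on the balance pan, so that their opposite tapers match into one flat layer, then lay the other rack ingot, broad face down, crosswise over the middle of the two. Set both down gently, without dropping them. Only when the stack stands, slide the balance's blue dust cover fully aside by its orange tab, press the red button under it right down, let it up and slide the cover fully back, leaving the glassware and everything else on the bench where it is.

Things in the scene. Friction and masses are not known exactly. Their poses are not given: they have to be found in the camera images.
- ingot_first: Cast brass ingot, about 0.5 kg: 64 mm long (own y), 26 mm high, section tapering from a broad 44 mm long face (blue dot) to a narrow 32 mm one (bare); ends flat and square, to be gripped end to end (64 mm). Lies flat on the pan, broad face down, length roughly along the balance's y (within 0.5 rad). Origin: centre of its underside (broad face); z up out of the narrow face.
- ingot_inverted: Cast brass ingot, about 0.5 kg: 64 mm long (own y), 26 mm high, section tapering from a broad 44 mm long face (blue dot) to a narrow 32 mm one (bare); ends flat and square, to be gripped end to end (64 mm). Starts on the rack at either place, broad dotted face up. Origin: centre of its underside (NARROW face); z out of the broad face. Flank to flank with the first ingot their long axes are 38 mm apart.
- ingot_plain: Cast brass ingot, about 0.5 kg: 64 mm long (own y), 26 mm high, section tapering from a broad 44 mm long face (blue dot) to a narrow 32 mm one (bare); ends flat and square, to be gripped end to end (64 mm). Starts on the rack at the other place, broad face against the rack, bare narrow face up. Origin: centre of its underside (broad face); z out of the narrow face.
- rack: Fixed blue rack, 280 mm wide (own y), 110 mm up the slope. Its plate slopes 0.55 rad and faces the robot: low edge, with a 10 mm lip, nearest the robot. Two ingots lie on it side by side, lengths along rack y, about 132 mm apart, leaning with the plate. Origin on the table under the plate's middle, where the plate's face is 45 mm up.
- balance: Fixed bench balance, 302 mm deep (x), 210 mm wide (y), origin on the table. White rear part with steel pan; lower grey panel on the robot's side, its top 30 mm above the table, with two rails along y (68 mm between centres, tops 50 mm above the table). The dust cover slides between them along the balance's y axis.
- pan (a point): Centre of the upper face of the steel pan, 160 x 160 mm, flat, 60 mm above the table (it does not sink). Axes as the balance.
- cover (a joint): Slide of the dust cover in m: 0 closed over the button, grows as it moves to the balance's +y, 0.08 fully aside at its stop. Friction about 1.5 N; it stays where left. It can start up to 8 mm open.
- cover_tab (a point): Centre of the top of the orange tab on the blue dust cover, 76 mm above the table. The tab is 12 mm thick along the balance's y, 30 mm along its x and stands 28 mm above the cover plate (plate 56 mm along x, 48 mm along y, 4 mm thick).
- button (a joint): Travel of the red push button in m: 0 up, 0.006 fully down, pressed straight down against a spring of about 1.5 N at first and 5 N at the bottom; springs back.
- button_top (a point): Centre of the button's round top, 24 mm across, about 40 mm above the table, under the closed cover (90 mm towards the robot from the balance's origin, 35 mm to its -y side).
- amber_bottle: Amber reagent bottle 64 mm across, 140 mm tall; loose, to be left alone. Origin at the centre of its underside
- flask: Greenish conical flask 80 mm across, 118 mm tall; loose, to be left alone. Origin at the centre of its underside
- beaker: Glass beaker 66 mm across, 85 mm tall; loose, to be left alone. Origin at the centre of its underside
- dish: White evaporating dish 84 mm across, 30 mm tall; loose, to be left alone. Origin at the centre of its underside
- steel_weight: Steel weight 30 mm across, 42 mm tall; loose, to be left alone. Origin at the centre of its underside
- spatula: Spatula 170 mm long lying on the bench; loose, to be left alone. Origin at the centre of its underside
- sample_box: Cardboard box 90 x 60 x 40 mm; loose, to be left alone. Origin at the centre of its underside

How it is judged:
By the outcome, as a careful person would: the job done as asked, in the order asked, and still so for the second after the job is handed in, with the robot touching nothing.
It also fails if it takes over 72 s, if anything falls off the work surface, if the arm or the gripper's body presses on something with over 40 N, if the wrist force passes 120 N, or if a joint passes its speed limit or range.

## Working session

There is one attempt and no reset: what is moved stays moved. The work goes in short steps, Python scripts to look and compute and a tool call to move; the robot and the scene stay as the last step left them, time stands still between calls to the robot, and variables do not carry over. Pictures are saved under pics/ and viewed, about 8 in all and at most 12, crops included, and the job is handed in when it is done.

Besides the shell and the picture viewer there is one more tool, called after "Emit:" as name([rows], argument=value, ...), one row to a line, values as JSON. arm_command: Moves the arm, as the interface text tells. Its arguments: {"type":"object","properties":{"increments":{"type":"array","items":{"type":"array"}}},"required":["increments"]}

```bash
mkdir -p pics; ls; cat > h.py <<'E'
import numpy as np, cv2, json
from bench import readout, imaging, arm
def cam(n):
    i=imaging.camera_info(n); f=240/np.tan(np.radians(i["vfov"])/2)
    K=np.array([[f,0,i["cx"]],[0,f,i["cy"]],[0,0,1]]); return K,np.array(i["D"],float),np.array(i["eye"],float),i["rotation"]
def R_(r):
    r=np.array(r,float)
    if r.size==9: return r.reshape(3,3)
    from scipy.spatial.transform import Rotation as R
    return R.from_quat(r).as_matrix()
def rays(n,uv):
    K,D,e,r=cam(n); p=cv2.undistortPoints(np.array(uv,float).reshape(-1,1,2),K,D).reshape(-1,2)
    return e, np.c_[p,np.ones(len(p))]@R_(r).T
def onplane(n,uv,z):
    e,d=rays(n,uv); return e+d*((z-e[2])/d[:,2])[:,None]
def bydepth(n,uv,dep):
    e,d=rays(n,uv); uv=np.array(uv,int).reshape(-1,2); return e+d*dep[uv[:,1],uv[:,0]][:,None]
def cloud(n,dep):
    v,u=np.mgrid[0:480,0:640]; uv=np.c_[u.ravel(),v.ravel()]; P=bydepth(n,uv,dep).reshape(480,640,3); P[dep==0]=np.nan; return P
def grab(n,tag):
    im,d=imaging.get_image(n); cv2.imwrite(f"pics/{tag}.png",im); np.savez(f"{tag}.npz",im=im,d=d); return im,d
E
python3 - <<'E'
from h import *
print(readout.read_state())
for n in("scene","top"):
    print(n,imaging.camera_info(n)); grab(n,n+"0")
E
```

```text
pics
{'clock': 0.0, 'joints': array([-9.58409032e-01,  3.85537211e-01,  6.64689843e-03, -5.20679506e-04,
       -1.19400259e+00, -2.58543554e-01]), 'joint_vel': array([-0.0010005 , -0.00284954,  0.00040014, -0.00121536, -0.00015419,
        0.00032731]), 'joint_efforts': array([ 4.22857956e-04, -3.92292666e+01,  1.88401794e+01,  4.18603644e+00,
       -4.57344446e-03, -1.51986745e-05]), 'position': array([ 216.3566888 , -585.73862769,  230.23829236]), 'ee_rot': array([-0.12363985,  0.69623802,  0.12512835,  0.69592292]), 'contact_force': array([ 0.46557605, -0.13313884,  0.69531477]), 'wrist_torque': array([ 0.01394314, -0.04490324,  0.01346403]), 'gripper_width': 85.40089771499028}
scene {'vfov': 44.57567095252751, 'cx': 320.93982200324376, 'cy': 238.81601703632546, 'D': array([0.02325919, 0.        , 0.        , 0.        , 0.        ]), 'eye': array([1237.49364785,  304.44152261, 1009.33379232]), 'rotation': array([ 0.46346755,  0.8196917 , -0.28897952, -0.17260995])}
top {'vfov': 57.49316505041786, 'cx': 335.3647904916478, 'cy': 241.91864867855688, 'D': array([-0.03468354,  0.        ,  0.        ,  0.        ,  0.        ]), 'eye': array([ 511.28401776,  -59.17434135, 1094.24651613]), 'rotation': array([ 0.71008142, -0.70354952,  0.01161554, -0.0258367 ])}
```

View pics/top0.png

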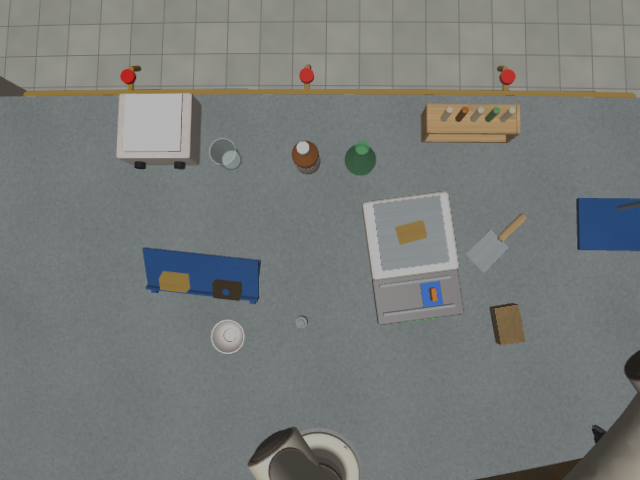

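View pics/scene0.png

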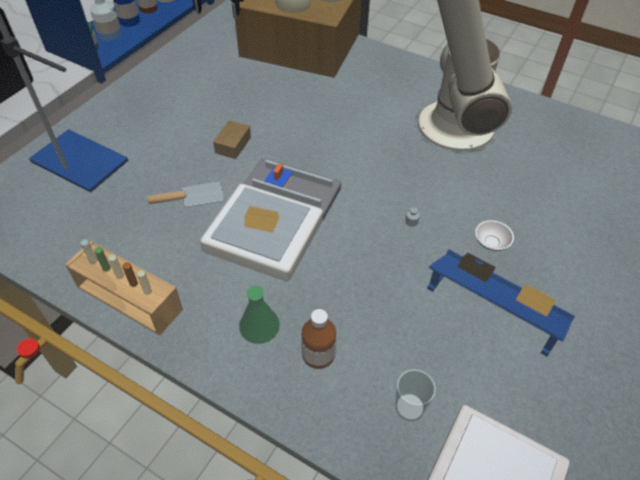

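The top view shows the rack at (203,275), with a bright ingot at (175,282) and a dark one at (228,290). The balance is at (413,257), its pan ingot at (411,232), the tab at (434,294) and the flask and bottle behind. Next I'll zoom in and measure.

```bash
python3 - <<'E'
from h import *
t=np.load("top0.npz");s=np.load("scene0.npz")
def crop(im,x,y,w=134,h=100): return cv2.resize(im[y:y+h,x:x+w],(400,300),interpolation=cv2.INTER_CUBIC)
A=np.hstack([crop(t["im"],136,230),crop(t["im"],350,188,186,140)])
B=np.hstack([crop(s["im"],430,240,160,120),crop(s["im"],195,150,160,120)])
cv2.imwrite("pics/z.png",np.vstack([A,B]))
P=cloud("top",t["d"]);S=cloud("scene",s["d"])
hsv=cv2.cvtColor(t["im"],cv2.COLOR_BGR2HSV)
for n,q in [("dark",(228,288)),("bright",(175,282)),("panin",(411,232)),("panel",(400,300)),("pan",(400,255)),("tab",(434,294)),("flask",(361,148)),("bottle",(303,148)),("weight",(301,322)),("dish",(228,336)),("box",(509,325)),("spat",(487,250)),("rackTL",(148,252)),("rackTR",(257,264)),("bench",(320,250))]:
    print(n,hsv[q[1],q[0]],P[q[1],q[0]].round(0))
# masks & rects
def rects(n,im,d,lo,hi,nm):
    h=cv2.cvtColor(im,cv2.COLOR_BGR2HSV); m=cv2.inRange(h,lo,hi); c,_=cv2.findContours(m,cv2.RETR_EXTERNAL,cv2.CHAIN_APPROX_NONE)
    for k in c:
        if cv2.contourArea(k)>15:
            r=cv2.minAreaRect(k); print(n,nm,cv2.contourArea(k),np.round(r[0],1),np.round(r[1],1),round(r[2],1),bydepth(n,[r[0]],d).round(0))
for n,q in(("top",t),("scene",s)):
    rects(n,q["im"],q["d"],(15,120,60),(28,255,255),"brass")
    rects(n,q["im"],q["d"],(0,170,120),(14,255,255),"orange")
    rects(n,q["im"],q["d"],(100,150,60),(125,255,255),"blue")
E
```

```text
dark [17 98 60] [454. 216.  59.]
bright [ 20 142 140] [467. 344.  59.]
panin [ 20 136 139] [ 589. -213.   84.]
panel [  0   6 134] [ 428. -195.   27.]
pan [ 95  11 143] [ 536. -191.   63.]
tab [ 15 182 179] [ 447. -268.   75.]
flask [ 66  99 136] [777. -95. 114.]
bottle [  0   1 179] [770.  34. 139.]
weight [ 98  14 143] [374.  43.  39.]
dish [  0   0 179] [nan nan nan]
box [ 18 107 119] [ 372. -455.   38.]
spat [ 95  11 143] [ 552. -414.    5.]
rackTL [108 166 120] [538. 406.  72.]
rackTR [108 161 117] [nan nan nan]
bench [ 95  13 121] [549.   1.   2.]
top brass 24.0 [433.8 294.4] [11.2  3.1] 81.9 [[ 446. -267.   78.]]
top brass 461.5 [173.7 281.5] [30.  17.7] 6.0 [[ 511.  -59. 1094.]]
top brass 431.0 [410.8 231.9] [17.1 27.6] 75.1 [[ 589. -212.   90.]]
top brass 1888.5 [328.5  89.3] [611.   12.5] 0.1 [[995. -12. -83.]]
top brass 24.0 [134.5  68. ] [ 4. 11.] 90.0 [[1062.  539.  -90.]]
top orange 136.0 [507.5  76. ] [13.4 13. ] 26.6 [[1029. -500.  -68.]]
top orange 133.0 [127.5  75.5] [13. 13.] 90.0 [[1032.  548.  -71.]]
top orange 133.5 [306.5  74.5] [13. 13.] 90.0 [[1031.   48.  -6
[... 612 characters left out ...]
]
scene brass 23.0 [282.7  18.7] [8.  7.5] 56.3 [[  17. -527.  153.]]
scene brass 20.0 [270.1  20.1] [16.5  9.8] 21.8 [[  25. -563.  141.]]
scene orange 248.0 [ 27.4 347.1] [15.3 21.4] 51.3 [[1027. -498.  -69.]]
scene orange 20.0 [278.1 168.2] [3.4 8.6] 31.0 [[ 448. -262.   80.]]
scene blue 2123.0 [501.7 292.6] [149.5  23.9] 29.0 [[482. 290.  44.]]
scene blue 154.5 [278.5 176.1] [22.1 16.8] 17.1 [[ 452. -259.   60.]]
scene blue 2562.0 [ 77.9 158.7] [84.5 45.2] 26.6 [[ 620. -736.   13.]]
scene blue 2219.0 [142.2  26.9] [ 37.7 113.2] 61.6 [[ 116. -971.   36.]]
scene blue 38.5 [123.5   1.5] [ 3. 17.] 90.0 [[ 136. -999.  117.]]
scene blue 1798.0 [61.8 24.9] [69.8 46.4] 67.4 [[ 361. -992.  157.]]
```

View pics/z.png

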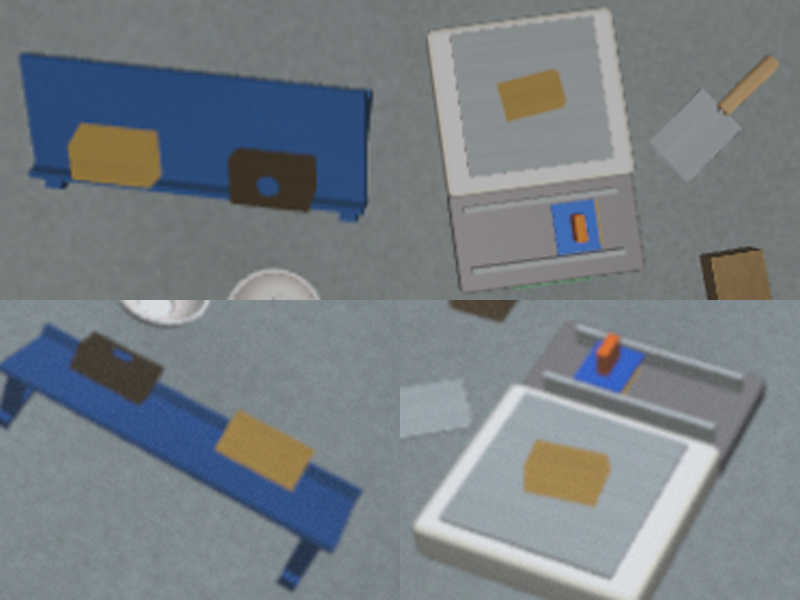

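The crops show a dark, blue-dotted ingot (the inverted one) on the rack at y≈216 and a bare bright one (plain) at y≈344. The pan ingot is yawed slightly against the balance, and the cover is near closed. I'll take precise fits from the depth and colour masks.

```bash
cat >> h.py <<'E'
def box2(P,ax_o=None):
    """min-area rect of 2D points -> centre, (len,wid), yaw of long axis deg"""
    (c,(w,h),a)=cv2.minAreaRect(P.astype(np.float32)); 
    if w<h: w,h,a=h,w,a+90
    return np.array(c).round(1),round(w,1),round(h,1),round((a+90)%180-90,1),P.mean(0).round(1)
def planefit(P):
    c=P.mean(0)
    for _ in range(4):
        c=P.mean(0); n=np.linalg.svd(P-c,full_matrices=False)[2][2]; r=(P-c)@n; P=P[abs(r)<2.5*r.std()+.3]
    n=n*np.sign(n[2]); return c,n,r.std()
E
cat > meas.py <<'E'
from h import *
def near(P,c,r): 
    q=P.reshape(-1,3); return q[np.linalg.norm(q[:,:2]-c,axis=1)<r]
if __name__=="__main__":
  for n in("top","scene"):
    z=np.load(n+"0.npz"); P=cloud(n,z["d"]); hsv=cv2.cvtColor(z["im"],cv2.COLOR_BGR2HSV)
    blue=cv2.inRange(hsv,(100,130,50),(125,255,255))>0
    er=cv2.erode(blue.astype(np.uint8),np.ones((3,3)))>0
    q=P[er]; q=q[np.isfinite(q[:,0])&(np.abs(q[:,0]-490)<45)&(np.abs(q[:,1]-285)<115)]
    c,nn,s=planefit(q); print(n,"rack plane c",c.round(1),"n",nn.round(4),"tilt",np.arccos(nn[2]).round(3),"sd",s.round(2), "z at c; yaw",np.degrees(np.arctan2(-nn[1],-nn[0])).round(1))
    yv=np.cross([0,0,1],-nn*[1,1,0]); yv/=np.linalg.norm(yv); xv=np.cross(yv,nn)
    B=np.c_[xv,yv,nn]
    for nm,g in(("inv",(450,216)),("plain",(465,344))):
        m=near(P,g,60); L=(m-c)@B; k=(L[:,2]>20)&(L[:,2]<34); L=L[k]
        b=box2(L[:,:2]); print("  ",nm,len(L),b,"h",np.median(L[:,2]).round(1),"world top ctr",(c+B@np.r_[b[0],26]).round(1))
    pn=near(P,(589,-212),100); pn2=pn[np.abs(pn[:,2]-61)<6]; cp,np_,s=planefit(pn2); print("  pan plane z",cp.round(1),np_.round(3),s.round(2))
    m=near(P,(589,-212),50); k=m[:,2]>cp[2]+18; print("  first(top) depth",k.sum(),box2(m[k][:,:2]),np.median(m[k][:,2]).round(1))
    br=cv2.inRange(hsv,(14,90,40),(30,255,255)); br=cv2.morphologyEx(br,cv2.MORPH_OPEN,np.ones((3,3)))
    cs,_=cv2.findContours(br,cv2.RETR_EXTERNAL,cv2.CHAIN_APPROX_NONE)
    for k in cs:
        w=onplane(n,k.reshape(-1,2),86); 
        if cv2.contourArea(k)>200 and np.linalg.norm(w[:,:2].mean(0)-(595,-210))<40: print("  first colour z86",box2(w[:,:2]),"z60",box2(onplane(n,k.reshape(-1,2),60)[:,:2]), "approx",cv2.approxPolyDP(k,2,True).reshape(-1,2).tolist())
    cm=near(P,(447,-266),45); cm=cm[(cm[:,2]>70)]; print("  tab",len(cm),cm.mean(0).round(1) if len(cm) else 0)
    bb=blue&(np.abs(P[...,0]-447)<45)&(np.abs(P[...,1]+266)<45); k=np.argwhere(bb)[:,::-1]; print("  cover z52",box2(onplane(n,k,52)[:,:2]))
    # balance outline: z in 24..70
    q=P.reshape(-1,3); q=q[(np.abs(q[:,0]-520)<190)&(np.abs(q[:,1]+220)<150)&(q[:,2]>20)&(q[:,2]<95)]; print("  balance",box2(q[:,:2]))
    og=cv2.inRange(hsv,(3,150,60),(18,255,255))>0; og&=(np.abs(P[...,0]-447)<40)&(np.abs(P[...,1]+266)<40); k=np.argwhere(og)[:,::-1]; print("  orange z76",box2(onplane(n,k,76)[:,:2]),len(k))
E
python3 meas.py
```

```text
top rack plane c [499.4 277.4  52.9] n [-0.5204  0.0506  0.8524] tilt 0.55 sd 1.54 z at c; yaw -5.6
   inv 440 (array([-40.1, -59. ]), 65.4, 47.0, -89.2, array([-38.4, -59.7])) h 26.0 world top ctr [446.2 223.3  54.1]
   plain 345 (array([-38.7,  70.6]), 65.9, 36.7, 89.4, array([-37.4,  69.7])) h 25.8 world top ctr [459.9 352.2  54.9]
  pan plane z [ 589.9 -215.3   59.7] [ 0.001 -0.001  1.   ] 1.81
  first(top) depth 438 (array([ 591.9, -214.8]), 64.6, 36.6, -75.4, array([ 591.3, -214.3])) 85.4
  first colour z86 (array([ 589.6, -212.6]), 65.9, 40.3, -75.4, array([ 589.6, -212.4])) z60 (array([ 591.7, -216.6]), 67.6, 41.3, -75.4, array([ 591.6, -216.3])) approx [[423, 222], [396, 227], [399, 242], [425, 237]]
  tab 73 [ 446.8 -267.6   75.2]
  cover z52 (array([ 446.3, -266.1]), 54.0, 45.2, 8.2, array([ 446.9, -264.8]))
  balance (array([ 530.5, -226.1]), 303.4, 211.7, 8.1, array([ 530.5, -222.6]))
  orange z76 (array([ 446.6, -265.3]), 28.0, 11.4, 9.5, array([ 446.3, -265.5])) 59
scene rack plane c [499.  285.2  56. ] n [-0.5113  0.0575  0.8575] tilt 0.54 sd 0.95 z at c; yaw -6.4
   
[... 188 characters left out ...]
6])) h 25.3 world top ctr [454.7 353.5  55.4]
  pan plane z [ 593.5 -211.6   60.1] [0.001 0.    1.   ] 1.88
  first(top) depth 444 (array([ 589.1, -213.6]), 65.2, 39.2, -73.7, array([ 590.1, -212.5])) 85.5
  first colour z86 (array([ 598.7, -205.8]), 68.3, 54.3, -73.8, array([ 598.7, -205.4])) z60 (array([ 580.7, -220.1]), 70.3, 55.8, -73.8, array([ 580.7, -219.8])) approx [[249, 207], [245, 225], [272, 231], [277, 213]]
  tab 63 [ 444.6 -266.4   75. ]
  cover z52 (array([ 445.2, -264.5]), 53.7, 48.4, 6.9, array([ 448.8, -260.1]))
  balance (array([ 527.8, -224.6]), 305.2, 212.6, 8.4, array([ 556.1, -210.2]))
  orange z76 (array([ 444.3, -264. ]), 28.2, 9.8, 14.1, array([ 444.7, -264.2])) 39
```

Emit:
arm_command([
  [[0,0,-3],[26,44,5],0],
  [[0,0,-6],[55,90,10],0],
  [[0,0,-9],[85,135,15],0],
  [[0,0,-12],[110,175,20],0],
  [[0,0,-15],[140,220,20],0],
])

```text
clock: 0.6
position: [350.4, -374.1, 250.5]
ee_rot: [-0.031, 0.706, 0.032, 0.707]
contact_force: [0.7, 0.1, 1.3]
gripper_width: 85.2
```

Emit:
arm_command([
  [[0,0,-3],[25,44,0],0],
  [[0,0,-6],[45,88,0],0],
  [[0,0,-9],[60,132,0],0],
  [[0,0,-10],[70,178,0],0],
  [[0,0,-11],[75,225,0],0],
])

```text
clock: 1.1
position: [425.7, -147.2, 250.2]
ee_rot: [0.037, 0.706, -0.036, 0.706]
contact_force: [2.3, -0.8, 0.1]
gripper_width: 85.5
```

```bash
cat >> h.py <<'E'
from scipy.spatial.transform import Rotation as Rt
def go(p,xt,yt,show=True):
    s=readout.read_state(); R0=Rt.from_quat(s["ee_rot"]); xt=np.array(xt,float);xt/=np.linalg.norm(xt); yt=np.array(yt,float); yt-=xt*(yt@xt); yt/=np.linalg.norm(yt)
    R=Rt.from_matrix(np.c_[xt,yt,np.cross(xt,yt)]); rv=np.degrees((R*R0.inv()).as_rotvec())
    print("turn",rv.round(2).tolist(),"shift",(np.array(p)-s["position"]).round(1).tolist(),"| now",s["position"].round(1),"t",round(s["clock"],2),"F",np.round(s["contact_force"],1),"w",round(s["gripper_width"],1),"J",s["joints"].round(2))
def yaw(a): a=np.radians(a); return [np.cos(a),np.sin(a),0]
N=np.array([-.516,.054,.855]); N/=np.linalg.norm(N); DOWN=[0,0,-1]
E
python3 -c "
from h import *
go([413,227,109],-N,yaw(84))"
```

```text
turn [-3.32, -31.07, -0.09] shift [-12.7, 374.2, -141.2] | now [ 425.7 -147.2  250.2] t 1.1 F [ 2.3 -0.8  0.1] w 85.5 J [ 0.03  0.07 -0.36 -0.   -1.14 -1.7 ]
```

Emit:
arm_command([
  [[0,-3,0],[0,40,0],0],
  [[-1,-9,0],[-5,85,0],0],
  [[-1,-14,0],[-10,130,-10],0],
  [[-2,-20,0],[-12,175,-20],0],
  [[-2,-25,0],[-15,222,-30],0],
])

```text
clock: 1.6
position: [415.8, 35.3, 229.1]
ee_rot: [0.029, 0.556, -0.047, 0.83]
contact_force: [0.8, -1.2, -0.1]
gripper_width: 85.6
```

Emit:
arm_command([
  [[0,-3,0],[0,35,-20],0],
  [[0,-6,0],[2,75,-40],0],
  [[-1,-6,0],[2,115,-60],0],
  [[-1,-6,0],[2,148,-80],0],
  [[-1,-6,0],[2,148,-80],0],
])

```text
clock: 2.1
position: [405.5, 94.4, 179.8]
ee_rot: [0.019, 0.532, -0.025, 0.846]
contact_force: [-0.3, 1.1, -0.1]
gripper_width: 85.8
```

```bash
python3 - <<'E'
from h import *
go([413,227,109],-N,yaw(84)); go([459.4,222.1,32.3],-N,yaw(84))
im,d=grab("top","top1"); cv2.imwrite("pics/top1c.png",cv2.resize(im[220:340,130:290],(800,600),interpolation=cv2.INTER_CUBIC))
E
```

```text
turn [-0.79, -5.49, -2.41] shift [7.5, 132.6, -70.8] | now [405.5  94.4 179.8] t 2.1 F [-0.3  1.1 -0.1] w 85.8 J [ 0.72 -0.12 -1.07  0.84 -0.42 -3.1 ]
turn [-0.79, -5.49, -2.41] shift [53.9, 127.7, -147.5] | now [405.5  94.4 179.8] t 2.1 F [-0.3  1.1 -0.1] w 85.8 J [ 0.72 -0.12 -1.07  0.84 -0.42 -3.1 ]
```

```bash
cat > kin.py <<'E'
from h import *
from scipy.optimize import least_squares
# tool frame at joint zero: forearm horizontal along x; j2 pitches down(+), j3 up(+), j4 roll about forearm, j5 pitch(up +), j6 roll
def fk(q,k,s4=1,s6=1):
    a,A,B,b,h,L=k
    Y=lambda t:Rt.from_euler("y",t); X=lambda t:Rt.from_euler("x",t); Z=lambda t:Rt.from_euler("z",t)
    R1=Z(q[0]); R2=R1*Y(q[1]); R3=R2*Y(-q[2]); 
    p=R1.apply([a,0,h])+R2.apply([0,0,A])+R3.apply([B,0,b])
    R=R3*X(s4*q[3])*Y(-q[4])*X(s6*q[5])*X(np.pi); return p+R.apply([L,0,0]),R
D=[([-.95841,.38554,.00665,-.0005,-1.194,-.25854],[216.36,-585.74,230.24],[-.12364,.69624,.12513,.69592]),
   ([.03,.07,-.36,0,-1.14,-1.70],[425.7,-147.2,250.2],[.037,.706,-.036,.706])]
E
python3 - <<'E'
from kin import *
s=readout.read_state(); D.append((s["joints"].tolist(),s["position"].tolist(),s["ee_rot"].tolist()))
open("kin.py","a").write(f"D.append({D[-1]})\n")
for q,p,r in D:
  for s4 in(1,-1):
    for s6 in(1,-1): print(s4,s6,np.degrees((fk(q,[0,1,1,0,0,1],s4,s6)[1].inv()*Rt.from_quat(r)).as_rotvec()).round(1),end=" ; ")
  print()
f=lambda k:np.concatenate([(fk(q,k)[0]-p) for q,p,r in D]+[.01*(np.array(k)-[0,350,350,0,330,220])])
o=least_squares(f,[0,350,350,0,330,220]); print(o.x.round(1),o.fun.round(1))
E
```

```text
1 1 [119.6  -0.   -0. ] ; 1 -1 [90.  -0.1 -0. ] ; -1 1 [119.6  -0.   -0. ] ; -1 -1 [90. -0. -0.] ; 
1 1 [-75.    0.1   0. ] ; 1 -1 [90.2 -0.   0.1] ; -1 1 [-75.    0.1   0. ] ; -1 -1 [90.2 -0.   0.1] ; 
1 1 [ -5.7 -24.9 -24.9] ; 1 -1 [ -0.7 -23.8 -26. ] ; -1 1 [84.8  0.   0. ] ; -1 -1 [90.  0. -0.] ; 
[  472.9   636.5  -289.1   415.5 -1508.5  -641.5] [128.1  96.  -14.5   1.5 160.   16.   -3.    1.3  -1.3   4.7   2.9  -6.4
   4.2 -18.4  -8.6]
```

```bash
sed -i 's/a,A,B,b,h,L=k/a,A,B,b,h,L,d=k/; s/R1.apply(\[a,0,h\])/R1.apply([a,d,h])/; s/s4=1,s6=1/s4=-1,s6=-1/; s/X(np.pi)/X(np.pi*1.5)/' kin.py
cat >> kin.py <<'E'
k0=[0,350,350,0,330,220,-160]
f=lambda k:np.concatenate([(fk(q,k)[0]-p) for q,p,r in D]+[.01*(np.array(k)-k0)])
K=least_squares(f,k0).x
lo=np.array([-3.14,-1.21,-1.07,-3.16,-2.99,-3.1]);hi=np.array([3.14,2.06,1.41,2.05,-.16,3.1])
def ik(p,xt,yt):
    xt=np.array(xt,float);xt/=np.linalg.norm(xt); yt=np.array(yt,float); yt-=xt*(yt@xt); yt/=np.linalg.norm(yt); R=Rt.from_matrix(np.c_[xt,yt,np.cross(xt,yt)]); best=None
    for q6 in(-2,0,2):
      for q4 in(-.5,.5):
        def g(q):
            P,Q=fk(q,K); return np.r_[(P-p)/10,10*(Q.inv()*R).as_rotvec()]
        o=least_squares(g,[np.arctan2(p[1],p[0])+.3,.2,-.3,q4,-1,q6],bounds=(lo,hi))
        if best is None or o.cost<best.cost-1e-6: best=o
    return best.x.round(2),round(best.cost,3)
E
python3 - <<'E'
from kin import *
print(K.round(1),f(K).round(1))
for y in(84,-96):
  for p in([413,227,109],[436,225,71],[459.4,222.1,32.3],[426,354,109],[472.4,351.1,32.8]): print(y,p,ik(p,-N,yaw(y)), "down",ik(p,DOWN,yaw(y)))
  print("place",ik([554,-224,60],DOWN,yaw(105 if y==84 else -75)),ik([572,-219,86],DOWN,yaw(15 if y==84 else -165)))
E
```

```text
[ 223.5  594.4  113.4  133.5 -280.9  128.5 -159.3] [-0.9  2.  -6.8  2.7  0.7  7.4  0.2 -1.1 -0.6  2.2  2.4 -2.4  1.3 -6.1
 -0.9  0. ]
84 [413, 227, 109] (array([ 0.92,  0.07, -1.07,  0.72, -0.45,  3.01]), np.float64(10.017)) down (array([ 0.83,  0.12, -1.07, -0.06, -0.45, -2.46]), np.float64(1.845))
84 [436, 225, 71] (array([ 0.85,  0.16, -1.07,  0.58, -0.4 , -3.1 ]), np.float64(22.078)) down (array([ 0.78,  0.21, -1.07, -0.12, -0.46, -2.35]), np.float64(8.676))
84 [459.4, 222.1, 32.3] (array([ 0.79,  0.25, -1.07,  0.48, -0.37, -2.97]), np.float64(37.2)) down (array([ 0.73,  0.3 , -1.07, -0.16, -0.45, -2.25]), np.float64(19.008))
84 [426, 354, 109] (array([ 1.09,  0.2 , -1.07,  1.22, -0.47,  2.36]), np.float64(1.096)) down (array([ 0.99,  0.24, -0.97, -0.  , -0.36, -2.66]), np.float64(0.0))
84 [472.4, 351.1, 32.8] (array([ 0.97,  0.36, -1.07,  1.1 , -0.35,  2.51]), np.float64(11.411)) down (array([ 0.9 ,  0.39, -1.07, -0.13, -0.23, -2.45]), np.float64(1.938))
place (array([-0.11,  0.35, -1.06, -0.  , -0.17, -1.19]), np.float64(0.0)) (array([-0.1 ,  0.35, -0.88, -0.  , -0.34, -2.78]),
[... 306 characters left out ...]
.07, -0.12, -0.46,  0.79]), np.float64(8.676))
-96 [459.4, 222.1, 32.3] (array([ 0.79,  0.25, -1.07,  0.48, -0.37,  0.17]), np.float64(37.2)) down (array([ 0.73,  0.3 , -1.07, -0.16, -0.45,  0.89]), np.float64(19.008))
-96 [426, 354, 109] (array([ 1.09,  0.2 , -1.07,  1.22, -0.47, -0.79]), np.float64(1.096)) down (array([ 0.99,  0.24, -0.97, -0.  , -0.36,  0.48]), np.float64(0.0))
-96 [472.4, 351.1, 32.8] (array([ 0.97,  0.36, -1.07,  1.1 , -0.35, -0.63]), np.float64(11.411)) down (array([ 0.9 ,  0.39, -1.07, -0.13, -0.23,  0.69]), np.float64(1.938))
place (array([-0.11,  0.35, -1.06, -0.  , -0.17,  1.95]), np.float64(0.0)) (array([-0.1 ,  0.35, -0.88, -0.  , -0.34,  0.36]), np.float64(0.0))
```

Emit:
arm_command([
  [[0,6,0],[15,10,15],0],
  [[0,12,0],[30,20,25],0],
  [[0,18,0],[45,30,35],0],
  [[0,23,0],[60,40,40],0],
  [[0,26,0],[65,50,40],0],
])

```text
clock: 2.65
position: [474.4, 147.0, 221.5]
ee_rot: [0.015, 0.708, -0.027, 0.705]
contact_force: [-0.5, -0.1, 0.2]
gripper_width: 85.5
```

```bash
cat > rec.py <<'E'
from h import *
s=readout.read_state(); t=(s["joints"].round(5).tolist(),s["position"].round(2).tolist(),s["ee_rot"].round(5).tolist())
open("kin_data.txt","a").write(json.dumps(t)+"\n"); print(s["joints"].round(3),s["position"].round(0),np.abs(s["joint_vel"]).max().round(2))
E
python3 rec.py
```

```text
[ 0.635  0.179 -0.312  0.012 -1.094 -2.271] [474. 147. 221.] 0.62
```

Emit:
arm_command([
  [[0,0,8],[20,10,-10],0],
  [[0,0,16],[40,20,-30],0],
  [[0,0,24],[60,30,-50],0],
  [[0,0,32],[80,40,-60],0],
  [[0,0,40],[80,40,-60],0],
])

```text
clock: 3.15
position: [555.1, 187.2, 158.3]
ee_rot: [-0.23, 0.672, 0.217, 0.67]
contact_force: [-0.1, -0.4, -1.1]
gripper_width: 85.7
```

```bash
python3 rec.py
```

```text
[ 0.61   0.382 -0.2    0.02  -0.998 -1.55 ] [555. 187. 158.] 1.37
```

Emit:
arm_command([
  [[0,0,8],[20,10,10],0],
  [[0,0,16],[40,20,30],0],
  [[0,0,24],[60,30,50],0],
  [[0,0,32],[80,40,70],0],
  [[0,0,40],[80,40,70],0],
])

```text
clock: 3.65
position: [638.0, 228.4, 230.6]
ee_rot: [-0.448, 0.55, 0.434, 0.556]
contact_force: [-0.1, 0.7, -0.6]
gripper_width: 85.4
```

```bash
python3 rec.py
```

```text
[ 0.59   0.468  0.131  0.02  -1.224 -0.822] [638. 228. 231.] 1.38
```

Emit:
arm_command([
  [[0,0,8],[-20,20,-10],0],
  [[0,0,16],[-40,30,-30],0],
  [[0,0,24],[-60,40,-50],0],
  [[0,0,32],[-80,60,-70],0],
  [[0,0,40],[-80,70,-70],0],
])

```text
clock: 4.15
position: [553.8, 297.7, 156.9]
ee_rot: [0.608, -0.364, -0.601, -0.37]
contact_force: [-0.1, 0.1, 0.3]
gripper_width: 85.5
```

```bash
python3 rec.py; cat > kin.py.new <<'E'
E
rm kin.py.new; python3 - <<'E'
t=open("kin.py").read().split("\n")
i=[n for n,l in enumerate(t) if l.startswith("k0=")][0]
t.insert(i,'D+= [json.loads(l) for l in open("kin_data.txt")]')
open("kin.py","w").write("\n".join(t))
E
python3 - <<'E'
from kin import *
print(K.round(1)); print(f(K).round(1)[:-7].reshape(-1,3))
for y in(-96,):
  for p in([413,227,109],[436,225,71],[459.4,222.1,32.3],[472.4,351.1,32.8]): print(y,p,ik(p,-N,yaw(y)), "down",ik(p,DOWN,yaw(y)))
  print("place",ik([554,-224,60],DOWN,yaw(-75)),ik([572,-219,86],DOWN,yaw(-165)),ik([445,-273,34],DOWN,yaw(98)))
E
```

```text
[ 0.754  0.443 -0.099  0.01  -1.019 -0.28 ] [554. 298. 157.] 1.31
[ 189.6  517.5  206.2   46.9  -17.3  209.2 -156.8]
[[ -3.9  10.7  -9.9]
 [ 11.7   3.5  -3.8]
 [  3.  -27.9 -11.9]
 [  8.6  11.2   5.4]
 [ 10.9  13.1  21.5]
 [-20.6  -8.2 -19.1]
 [  2.6   7.6  17.9]]
-96 [413, 227, 109] (array([ 1.02,  0.18, -1.07,  1.11, -0.44, -0.62]), np.float64(1.893)) down (array([ 0.84,  0.24, -0.89,  0.  , -0.44,  0.62]), np.float64(0.0))
-96 [436, 225, 71] (array([ 0.95,  0.32, -1.07,  1.23, -0.36, -0.71]), np.float64(4.362)) down (array([ 0.8 ,  0.35, -0.97, -0.  , -0.25,  0.66]), np.float64(0.0))
-96 [459.4, 222.1, 32.3] (array([ 0.88,  0.45, -1.07,  1.47, -0.3 , -0.92]), np.float64(6.811)) down (array([ 0.76,  0.48, -0.98, -0.04, -0.16,  0.75]), np.float64(0.131))
-96 [472.4, 351.1, 32.8] (array([ 1.09,  0.55, -1.07,  1.99, -0.54, -1.63]), np.float64(0.063)) down (array([ 0.91,  0.55, -0.71, -0.  , -0.31,  0.56]), np.float64(0.0))
place (array([-0.12,  0.51, -0.6 ,  0.  , -0.46,  1.95]), np.float64(0.0)) (array([-0.11,  0.5 , -0.47, -0.  , -0.61,  0.37]), np.float64(0.0)) (array([-0.25,  0.48, -0.95, -0.02, -0.16, -1.17]), np.float64(0.03))
```

```bash
python3 - <<'E'
from kin import *
M=[];y=[]
for q,p,r in D:
    if abs(q[3])>.1: continue
    f_=q[1]-q[2]; rp=np.sqrt(p[0]**2+p[1]**2-162**2)
    M+= [[1,0,np.sin(q[1]),np.cos(f_),np.sin(f_)],[0,1,np.cos(q[1]),-np.sin(f_),np.cos(f_)]]; y+=[rp,p[2]]
    # rotate TCP into j1 frame
    print(np.round(Rt.from_euler("z",-q[0]).apply(p),1),np.round(q,3))
o=np.linalg.lstsq(np.array(M),np.array(y),rcond=None); print(o[0].round(1),(np.array(M)@o[0]-y).round(1))
E
```

```text
[ 603.7 -159.7  230.2] [-0.958  0.386  0.007 -0.    -1.194 -0.259]
[ 421.1 -159.9  250.2] [ 0.03  0.07 -0.36  0.   -1.14 -1.7 ]
[ 469.2 -163.   221.5] [ 0.635  0.179 -0.312  0.012 -1.094 -2.271]
[ 562.1 -164.8  158.3] [ 0.61   0.382 -0.2    0.02  -0.998 -1.55 ]
[ 657.1 -165.4  230.6] [ 0.59   0.468  0.131  0.02  -1.224 -0.822]
[ 607.4 -162.3  156.9] [ 0.754  0.443 -0.099  0.01  -1.019 -0.28 ]
[  -1.9 -145.9  580.   421.3   -4.7] [ 2.9  1.1 -0.6  2.6  1.2  0.4  0.7 -1.2 -2.  -2.7 -2.1 -0.3]
```

```bash
python3 - <<'E'
from kin import *
q,p,r=[d for d in D if abs(d[0][3])>.1][0]
def fk2(q,k):
    L,d2=k; Y=lambda t:Rt.from_euler("y",t); X=lambda t:Rt.from_euler("x",t)
    R1=Rt.from_euler("z",q[0]);R2=R1*Y(q[1]);R3=R2*Y(-q[2]);R4=R3*X(-q[3]);R=R4*Y(-q[4])
    return R1.apply([0,-162-d2,L-146])+R2.apply([0,0,580])+R3.apply([421,0,-5])+R4.apply([0,d2,0])+R.apply([L,0,0])
for m in("both","L"):
    g=(lambda k:fk2(q,k)-p) if m=="both" else (lambda k:fk2(q,[k[0],0])-p)
    o=least_squares(g,[250,0]); print(o.x,o.fun)
E
```

```text
[ 299.77121191 -163.78646939] [-1.48132709 -3.3198144   5.75353246]
[407.53936768   0.        ] [   6.87262082 -111.50691152  -54.52007177]
```

```bash
cat > kin2.py <<'E'
from h import *
from scipy.optimize import least_squares
lo=np.array([-3.14,-1.21,-1.07,-3.16,-2.99,-3.1]);hi=np.array([3.14,2.06,1.41,2.05,-.16,3.1])
Y=lambda t:Rt.from_euler("y",t); X=lambda t:Rt.from_euler("x",t)
def fk(q):
    R1=Rt.from_euler("z",q[0]);R2=R1*Y(q[1]);R3=R2*Y(-q[2]);R4=R3*X(-q[3]);R=R4*Y(-q[4])
    return R1.apply([0,0,154])+R2.apply([0,0,580])+R3.apply([421,0,-5])+R4.apply([0,-162,0])+R.apply([300,0,0]),R*X(-q[5]+np.pi*1.5)
def ik(p,xt,yt,q0=None):
    xt=np.array(xt,float);xt/=np.linalg.norm(xt); yt=np.array(yt,float); yt-=xt*(yt@xt); yt/=np.linalg.norm(yt); R=Rt.from_matrix(np.c_[xt,yt,np.cross(xt,yt)]); S=[]
    for q4 in([-2.5,-1.2,0,1.2] if q0 is None else [0]):
      for q6 in([-2,0,2] if q0 is None else [0]):
        g=lambda q:np.r_[(fk(q)[0]-p)/10,10*(fk(q)[1].inv()*R).as_rotvec()]
        o=least_squares(g,[np.arctan2(p[1],p[0])+.3,.4,-.5,q4,-1,q6] if q0 is None else q0,bounds=(lo,hi))
        t=(round(o.cost,2),o.x.round(2).tolist())
        if o.cost<.5 and all(np.abs(np.array(t[1])-s[1]).max()>.1 for s in S): S.append(t)
        best=t if 'best' not in dir() else min(best,t)
    return S or [("NO",)+min([t])]
E
python3 - <<'E'
from kin2 import *
from kin import D
for q,p,r in D: print((fk(q)[0]-p).round(1),np.degrees((fk(q)[1].inv()*Rt.from_quat(r)).magnitude()).round(2))
def tilt(d,y):  # tool x tilted outwards d deg about rack y
    a=np.radians(d); u=np.array([N[0],N[1],0]);u/=np.linalg.norm(u); return np.sin(a)*-u+np.array([0,0,-np.cos(a)])
for d in(31.3,20,10,0):
  for p in([436,225,71],[459.4,222.1,32.3],[472.4,351.1,32.8]): print(d,p,ik(p,tilt(d,0),yaw(-96)))
print("place",ik([554,-224,60],DOWN,yaw(-75)),ik([572,-219,86],DOWN,yaw(-165)),ik([445,-273,34],DOWN,yaw(98)))
E
```

```text
[-0.  -3.8  0.7] 0.0
[ 0.4 -2.1  2.3] 0.25
[-1.8 -4.5  5. ] 0.0
[ 1. -2.  2.] 0.0
[ 3.1 -0.6  1.4] 0.0
[4.9 0.6 0.2] 0.0
[3.9 0.6 0.9] 0.0
31.3 [436, 225, 71] [(np.float64(0.34), [0.5, 0.26, -1.07, 2.05, -0.32, -1.05])]
31.3 [459.4, 222.1, 32.3] [('NO', np.float64(0.73), [0.51, 0.38, -1.04, 2.05, -0.41, -1.1])]
31.3 [472.4, 351.1, 32.8] [(np.float64(0.0), [0.72, 0.46, -0.91, 2.01, -0.43, -1.22])]
20 [436, 225, 71] [(np.float64(0.0), [0.63, 0.25, -1.05, 1.53, -0.23, -0.66])]
20 [459.4, 222.1, 32.3] [(np.float64(0.01), [0.4, 0.35, -1.01, 2.05, -0.19, -0.97])]
20 [472.4, 351.1, 32.8] [(np.float64(0.0), [0.86, 0.45, -0.84, 1.31, -0.29, -0.66])]
10 [436, 225, 71] [(np.float64(0.0), [0.89, 0.3, -0.76, 0.35, -0.44, 0.27])]
10 [459.4, 222.1, 32.3] [(np.float64(0.0), [0.83, 0.39, -0.79, 0.46, -0.32, 0.21])]
10 [472.4, 351.1, 32.8] [(np.float64(0.0), [0.98, 0.49, -0.55, 0.34, -0.48, 0.18])]
0 [436, 225, 71] [(np.float64(0.0), [0.81, 0.35, -0.53, -0.0, -0.69, 0.65])]
0 [459.4, 222.1, 32.3] [(np.float64(0.0), [0.77, 0.44, -0.52, -0.0, -0.61, 0.69])]
0 [472.4, 351.1, 32.8] [(np.float64(0.0), [0.92, 0.53, -0.33, -0.0, -0.71, 0.55])]
place [(np.float64(0.0), [-0.11, 0.51, -0.28, -0.0, -0.79, 1.94])] [(np.float64(0.0), [-0.1, 0.49, -0.22, -0.0, -0.86, 0.36])] [(np.float64(0.0), [-0.23, 0.45, -0.49, -0.0, -0.63, -1.2])]
```

```bash
cat >> kin2.py <<'E'
def tl(d,az): d,a=np.radians([d,az]); return [np.sin(d)*np.cos(a),np.sin(d)*np.sin(a),-np.cos(d)]  # tool points d deg outward towards azimuth az
E
python3 - <<'E'
from kin2 import *
for d in(10,15):
  e=31.3-d; print("==",d)
  for p in([420,226,140],[436,225,71],[459.4,222.1,32.3],[472.4,351.1,32.8]): print(p,ik(p,tl(d,-6),yaw(-96)))
  print("a -x side flip",ik([554,-224,60],tl(e,15),yaw(105)))
  print("b +x side", ik([627,-204,60],tl(e,195),yaw(-75)))
  print("c -x side noflip", ik([554,-224,60],tl(e,195),yaw(-75)))
  print("plain -165", ik([572,-219,86],tl(e,105),yaw(-165)),ik([609,-209,86],tl(e,105),yaw(-165)))
  print("plain 15", ik([572,-219,86],tl(e,-75),yaw(15)),ik([609,-209,86],tl(e,-75),yaw(15)))
s=readout.read_state(); go([420,226,140],tl(10,-6),yaw(-96))
E
```

```text
== 10
[420, 226, 140] [(np.float64(0.0), [0.93, 0.17, -0.67, 0.25, -0.66, 0.34])]
[436, 225, 71] [(np.float64(0.0), [0.89, 0.3, -0.76, 0.35, -0.44, 0.27])]
[459.4, 222.1, 32.3] [(np.float64(0.0), [0.83, 0.39, -0.79, 0.46, -0.32, 0.21])]
[472.4, 351.1, 32.8] [(np.float64(0.0), [0.98, 0.49, -0.55, 0.34, -0.48, 0.18])]
a -x side flip [(np.float64(0.0), [-0.21, 0.43, -0.36, -0.37, -0.48, -0.79])]
b +x side [(np.float64(0.0), [-0.02, 0.74, 0.1, 0.11, -1.29, 1.8])]
c -x side noflip [(np.float64(0.0), [-0.05, 0.65, -0.1, 0.12, -1.18, 1.82])]
plain -165 [(np.float64(0.0), [-0.27, 0.61, 0.08, -0.34, -1.25, 0.67])] [(np.float64(0.0), [-0.24, 0.65, 0.16, -0.34, -1.28, 0.63])]
plain 15 [(np.float64(0.0), [0.01, 0.43, -0.62, 0.75, -0.54, 2.74])] [(np.float64(0.0), [0.04, 0.48, -0.52, 0.69, -0.59, 2.78])]
== 15
[420, 226, 140] [(np.float64(0.0), [0.96, 0.15, -0.78, 0.44, -0.56, 0.14])]
[436, 225, 71] [(np.float64(0.0), [0.85, 0.27, -0.92, 0.77, -0.31, -0.12])]
[459.4, 222.1, 32.3] [(np.float64(0.0), [0.58, 0.35, -0.99, 1.46, -0.17, -0.56])]
[472.4, 351.1, 32.8] [(np.float64(0.0), [0.97, 0.47, -0.7, 0.71, -0.35, -0.17])]
a -x side flip [(np.float64(0.0), [-0.18, 0.44, -0.36, -0.24, -0.53, -0.94])]
b +x side [(np.float64(0.0), [-0.03, 0.7, 0.05, 0.09, -1.19, 1.82])]
c -x side noflip [(np.float64(0.0), [-0.06, 0.61, -0.15, 0.1, -1.09, 1.84])]
plain -165 [(np.float64(0.0), [-0.23, 0.58, 0.01, -0.27, -1.16, 0.62])] [(np.float64(0.0), [-0.2, 0.62, 0.1, -0.27, -1.19, 0.59])]
plain 15 [(np.float64(0.33), [-0.01, 0.45, -0.43, 0.34, -0.65, -3.1]), (np.float64(0.0), [0.01, 0.44, -0.52, 0.51, -0.59, 2.97])] [(np.float64(0.32), [0.01, 0.5, -0.35, 0.33, -0.7, -3.1]), (np.float64(0.0), [0.03, 0.49, -0.43, 0.47, -0.64, 3.0])]
turn [-6.26, -7.94, 56.34] shift [-133.8, -71.7, -16.9] | now [553.8 297.7 156.9] t 4.15 F [-0.1  0.1  0.3] w 85.5 J [ 0.75  0.44 -0.1   0.01 -1.02 -0.28]
```

Emit:
arm_command([
  [[-1,-1,8],[-20,-12,0],0],
  [[-2,-2,16],[-40,-24,0],0],
  [[-3,-3,24],[-60,-36,-5],0],
  [[-3,-4,32],[-80,-48,-10],0],
  [[-4,-5,40],[-100,-60,-15],0],
])

```text
clock: 4.65
position: [452.7, 236.7, 141.5]
ee_rot: [0.734, -0.137, -0.652, -0.135]
contact_force: [-0.0, -1.0, 0.4]
gripper_width: 85.4
```

```bash
python3 -c "
from kin2 import *
go([437,224.5,129],tl(10,-6),yaw(-96))"
```

```text
turn [-1.86, -3.09, 16.11] shift [-15.7, -12.2, -12.5] | now [452.7 236.7 141.5] t 4.65 F [-0.  -1.   0.4] w 85.4 J [ 0.86  0.24 -0.51  0.15 -0.77  0.22]
```

Emit:
arm_command([
  [[-1,-1.5,8],[-8,-6,-6],0],
  [[-1.9,-3.1,16.1],[-15.7,-12.2,-12.5],0],
  [[-1.9,-3.1,16.1],[-15.7,-12.2,-12.5],0],
  [[-1.9,-3.1,16.1],[-15.7,-12.2,-12.5],0],
  [[-1.9,-3.1,16.1],[-15.7,-12.2,-12.5],0],
])

```text
clock: 5.15
position: [438.0, 225.5, 129.6]
ee_rot: [0.765, -0.041, -0.641, -0.035]
contact_force: [-0.8, -0.2, -0.3]
gripper_width: 85.2
```

```bash
python3 - <<'E'
from kin2 import *
go([454.2,222.7,30.8],tl(10,-6),yaw(-96))
im,d=grab("top","top1"); im2,d2=grab("scene","scene1")
cv2.imwrite("pics/v1.png",np.hstack([cv2.resize(im[230:330,160:293],(400,300),interpolation=cv2.INTER_CUBIC),cv2.resize(im2[210:310,410:543],(400,300),interpolation=cv2.INTER_CUBIC)]))
E
```

```text
turn [-0.05, 0.06, 0.15] shift [16.2, -2.8, -98.8] | now [438.  225.5 129.6] t 5.15 F [-0.8 -0.2 -0.3] w 85.2 J [ 0.89  0.2  -0.65  0.25 -0.64  0.38]
```

View pics/v1.png

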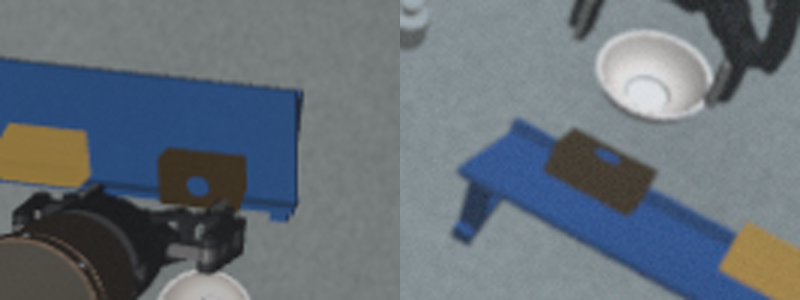

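The fingers straddle the dotted ingot's ends (top crop, ingot at (202,178)). Descending along the tool axis.

Emit:
arm_command([
  [[0,0,0],[4,-0.7,-25],0],
  [[0,0,0],[8,-1.4,-50],0],
  [[0,0,0],[12,-2,-72],0],
  [[0,0,0],[14,-2.4,-85],0],
  [[0,0,0],[14,-2.4,-85],0],
])

```text
clock: 5.75
position: [451.7, 221.9, 42.5]
ee_rot: [0.764, -0.042, -0.643, -0.034]
contact_force: [-0.7, -0.4, 0.2]
gripper_width: 85.1
```

Emit:
arm_command([
  [[0,0,0],[1,-0.2,-6],0],
  [[0,0,0],[2,-0.3,-12],0],
  [[0,0,0],[2.3,-0.4,-13.5],0],
  [[0,0,0],[2.3,-0.4,-13.5],0.1],
  [[0,0,0],[2.3,-0.4,-13.5],0.2],
])

```text
clock: 6.25
position: [454.2, 221.7, 29.4]
ee_rot: [0.764, -0.042, -0.642, -0.034]
contact_force: [-0.1, 0.1, 0.3]
gripper_width: 68.1
```

Emit:
arm_command([
  [[0,0,0],[0,0,0],0.3],
  [[0,0,0],[0,0,0],0.5],
  [[0,0,0],[0,0,0],0.7],
  [[0,0,0],[0,0,0],0.9],
  [[0,0,0],[0,0,0],1],
])

```text
clock: 6.75
position: [454.1, 221.9, 29.9]
ee_rot: [0.765, -0.042, -0.642, -0.034]
contact_force: [-4.5, 0.8, 6.3]
gripper_width: 63.0
```

```bash
python3 -c "
from kin2 import *
go([454.2,222.7,30.8],tl(10,-6),yaw(-96))"
```

```text
turn [0.1, -0.05, 0.2] shift [0.1, 0.8, 0.9] | now [454.1 221.9  29.9] t 6.75 F [-4.5  0.8  6.3] w 63.0 J [ 0.83  0.38 -0.79  0.45 -0.33  0.21]
```

```bash
cat >> kin2.py <<'E'
def rackframe(az=-6): 
    n=np.array([-np.sin(.55)*np.cos(np.radians(az)),-np.sin(.55)*np.sin(np.radians(az)),np.cos(.55)]); y=np.array(yaw(az-90)); return np.c_[np.cross(y,n),y,n]  # ingot axes; own y = tool y
def goR(p,R,extra=""):
    print(extra); go(p,R[:,0],R[:,1])
def ingot_goal(g,U,ya):  # g: dict o (underside centre in tool), Q (ingot axes in tool); place underside centre at U with own y at yaw ya
    y=np.array(yaw(ya)); I=np.c_[np.cross(y,[0,0,1]),y,[0,0,1]]; R=I@np.array(g["Q"]).T; return np.array(U)-R@np.array(g["o"]),R
E
python3 - <<'E'
from kin2 import *
s=readout.read_state(); R=Rt.from_quat(s["ee_rot"]).as_matrix(); I=rackframe()
U=np.array([446,223.5,54.5])-26*I[:,2]
g=dict(o=(R.T@(U-s["position"])).tolist(),Q=(R.T@I).tolist()); json.dump(g,open("g1.json","w")); print(np.round(g["o"],1),np.round(g["Q"],2))
p,Rg=ingot_goal(g,[633,-202.6,110],-75); print(p.round(1)); goR(p,Rg); print(ik(p,Rg[:,0],Rg[:,1]))
E
```

```text
[-1.5 -0.7 -5.7] [[ 0.37  0.   -0.93]
 [ 0.    1.    0.  ]
 [ 0.93 -0.    0.37]]
[ 627.6 -204.8  110.7]

turn [-2.49, 31.59, 20.47] shift [173.4, -426.7, 80.8] | now [454.1 221.9  29.9] t 6.75 F [-4.5  0.8  6.3] w 63.0 J [ 0.83  0.38 -0.79  0.45 -0.33  0.21]
[(np.float64(0.0), [-0.02, 0.7, 0.15, 0.11, -1.38, 1.81])]
```

Emit:
arm_command([
  [[0,0,0],[-4,0.4,7],1],
  [[0,0,0],[-12,1,20],1],
  [[0,0,0],[-16,1,45],1],
  [[0,0,0],[-16,0,80],1],
  [[0,0,0],[-16,0,120],1],
])

```text
clock: 7.25
position: [435.9, 220.5, 149.2]
ee_rot: [0.763, -0.043, -0.644, -0.033]
contact_force: [1.5, 1.6, -5.2]
gripper_width: 63.0
```

```bash
python3 - <<'E'
from kin2 import *
g=json.load(open("g1.json")); p,Rg=ingot_goal(g,[633,-202.6,110],-75); print(p.round(1)); goR(p,Rg)
E
```

```text
[ 627.6 -204.8  110.7]

turn [-2.24, 31.32, 20.44] shift [191.7, -425.3, -38.5] | now [435.9 220.5 149.2] t 7.25 F [ 1.5  1.6 -5.2] w 63.0 J [ 0.89  0.17 -0.61  0.22 -0.71  0.41]
```

Emit:
arm_command([
  [[0,3,2],[15,-40,10],1],
  [[0,6,4],[32,-82,15],1],
  [[0,9,6],[50,-124,20],1],
  [[0,12,8],[70,-166,20],1],
  [[-1,15,10],[90,-205,20],1],
])

```text
clock: 7.75
position: [525.5, 13.8, 168.9]
ee_rot: [-0.672, -0.015, 0.739, -0.035]
contact_force: [0.9, 2.0, -5.1]
gripper_width: 63.0
```

Emit:
arm_command([
  [[0,3,2],[20,-42,0],1],
  [[0,6,4],[40,-84,0],1],
  [[0,9,6],[60,-126,0],1],
  [[-1,13,8],[80,-168,0],1],
  [[-1,16,10],[100,-210,0],1],
])

```text
clock: 8.25
position: [625.7, -196.9, 167.0]
ee_rot: [-0.557, -0.073, 0.821, -0.102]
contact_force: [1.5, 1.2, -5.1]
gripper_width: 62.8
```

```bash
python3 - <<'E'
from kin2 import *
g=json.load(open("g1.json")); p,Rg=ingot_goal(g,[633,-202.6,100],-75); goR(p,Rg)
E
```

```text
turn [-0.49, -0.16, 0.46] shift [1.9, -7.9, -66.3] | now [ 625.7 -196.9  167. ] t 8.25 F [ 1.5  1.2 -5.1] w 62.8 J [-0.02  0.66  0.23  0.09 -1.5   1.82]
```

Emit:
arm_command([
  [[-0.2,0,0.2],[1,-4,-20],1],
  [[-0.5,-0.2,0.5],[1.9,-7.9,-45],1],
  [[-0.5,-0.2,0.5],[1.9,-7.9,-66],1],
  [[-0.5,-0.2,0.5],[1.9,-7.9,-66],1],
  [[-0.5,-0.2,0.5],[1.9,-7.9,-66],1],
])

```text
clock: 8.75
position: [627.3, -204.5, 100.2]
ee_rot: [-0.557, -0.072, 0.82, -0.108]
contact_force: [1.6, -0.6, -4.5]
gripper_width: 63.0
```

```bash
python3 - <<'E'
from kin2 import *
g=json.load(open("g1.json")); p,Rg=ingot_goal(g,[633,-202.6,100],-75); goR(p,Rg)
im,d=grab("top","top2"); im2,d2=grab("scene","scene2")
cv2.imwrite("pics/v2.png",np.hstack([cv2.resize(im[180:280,350:483],(400,300),interpolation=cv2.INTER_CUBIC),cv2.resize(im2[150:250,195:328],(400,300),interpolation=cv2.INTER_CUBIC)]))
E
```

```text
turn [-0.02, -0.06, -0.06] shift [0.2, -0.4, 0.5] | now [ 627.3 -204.5  100.2] t 8.75 F [ 1.6 -0.6 -4.5] w 63.0 J [-0.02  0.72  0.15  0.11 -1.37  1.81]
```

View pics/v2.png

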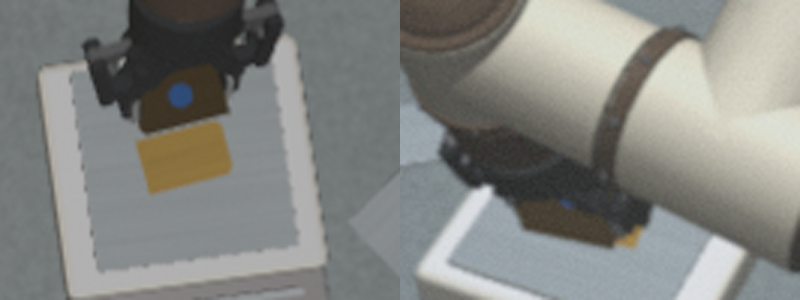

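```bash
python3 - <<'E'
from kin2 import *
from meas import near
z=np.load("top2.npz"); hsv=cv2.cvtColor(z["im"],cv2.COLOR_BGR2HSV); P=cloud("top",z["d"])
b=cv2.inRange(hsv,(95,120,50),(125,255,255))>0; b[:, :390]=0; b[:,440:]=0; b[:190]=0; b[240:]=0
k=np.argwhere(b)[:,::-1]; c=k.mean(0); print("dot px",c.round(2),len(k),"z126",onplane("top",[c],126).round(1),"depth",np.nanmedian(P[b],0).round(1))
dk=cv2.inRange(hsv,(8,50,20),(28,200,100))>0; dk|=b
q=P[dk]; q=q[(np.abs(q[:,0]-633)<35)&(np.abs(q[:,1]+203)<45)&(np.abs(q[:,2]-126)<12)]
cc,n,s=planefit(q); print("dark face",len(q),cc.round(1),n.round(3),s.round(2),"tilt deg",np.degrees(np.arctan2(n[:2],n[2])).round(1))
f=near(P,(589,-212),50); f=f[(f[:,2]>80)&(f[:,2]<95)]; print("first",box2(f[:,:2]),len(f))
# lower edge of dark face: fit line at boundary dark->brass/pan
m=(dk.astype(np.uint8))*255; m[:, :385]=0; m[:,440:]=0; m[:195]=0; m[240:]=0
pts=[]
for u in range(400,424):
    v=np.where(m[:,u])[0]
    if len(v): pts.append((u,v.max()+.5))
w=onplane("top",pts,126)[:,:2]; L=cv2.fitLine(w.astype(np.float32),cv2.DIST_HUBER,0,.01,.01).ravel(); a=np.degrees(np.arctan2(L[1],L[0])); print("edge yaw",(a+180)%180-180 if a>90 else a,"pt",L[2:])
nx=np.array([np.cos(np.radians(15)),np.sin(np.radians(15))]); print("edge lateral from first",((L[2:]-[590.5,-214])@nx).round(1),"dot lateral",((onplane("top",[c],126)[0][:2]-[590.5,-214])@nx).round(1))
br=cv2.inRange(hsv,(14,110,100),(30,255,255)); br[:, :385]=0; br[:,440:]=0
lo_=[(u,np.where(br[:,u])[0].max()+.5) for u in range(402,422)]; w=onplane("top",lo_,60)[:,:2]; L=cv2.fitLine(w.astype(np.float32),cv2.DIST_HUBER,0,.01,.01).ravel(); print("first -x bottom edge dir",np.degrees(np.arctan2(L[1],L[0])).round(1),"lateral",((L[2:]-[590.5,-214])@nx).round(1))
E
```

```text
dot px [409.68 211.11] 44 z126 [[ 632.5 -203.8  126. ]] depth [ 632.5 -204.1  126. ]
dark face 420 [ 629.4 -206.1  125.8] [ 0.001 -0.019  1.   ] 1.62 tilt deg [ 0.  -1.1]
first (array([ 591.7, -214.6]), 65.1, 35.4, -74.3, array([ 591.6, -214.4])) 421
edge yaw -74.52014 pt [ 611.5829  -207.86078]
edge lateral from first 22.0 dot lateral 43.2
first -x bottom edge dir -74.8 lateral -20.5
```

The held ingot is level, at 100 mm height and yaw -74.5°, matching the first; spacing is about 42 mm (dot at px (409.7,211.1)). I'll back off 3 mm, then go down.

Emit:
arm_command([
  [[0,0,0],[3,1,-6],1],
  [[0,0,0],[3,1,-16],1],
  [[0,0,0],[3,1,-26],1],
  [[0,0,0],[3,1,-34],1],
  [[0,0,0],[3,1,-37],1],
])

```text
clock: 9.35
position: [630.5, -203.4, 63.5]
ee_rot: [-0.558, -0.072, 0.82, -0.108]
contact_force: [0.3, -0.3, -6.0]
gripper_width: 63.1
```

Emit:
arm_command([
  [[0,0,0],[0,0,-0.7],1],
  [[0,0,0],[0,0,-1.2],1],
  [[0,0,0],[0,0,-1.6],1],
  [[0,0,0],[0,0,-2],1],
  [[0,0,0],[0,0,-2],1],
])

```text
clock: 9.85
position: [630.7, -203.4, 61.8]
ee_rot: [-0.558, -0.072, 0.819, -0.108]
contact_force: [-0.2, 0.8, -5.5]
gripper_width: 63.1
```

Emit:
arm_command([
  [[0,0,0],[-1,-0.3,-0.5],1],
  [[0,0,0],[-2,-0.5,-0.7],1],
  [[0,0,0],[-3,-0.8,-0.7],1],
  [[0,0,0],[-4,-1,-0.7],1],
  [[0,0,0],[-4,-1,-0.7],1],
])

```text
clock: 10.35
position: [626.5, -204.5, 61.1]
ee_rot: [-0.558, -0.072, 0.819, -0.108]
contact_force: [0.1, 0.6, -6.3]
gripper_width: 63.2
```

Emit:
arm_command([
  [[0,0,0],[-0.5,-0.1,0],1],
  [[0,0,0],[-1,-0.3,0],1],
  [[0,0,0],[-1.5,-0.4,0],1],
  [[0,0,0],[-1.5,-0.4,0],1],
  [[0,0,0],[-1.5,-0.4,0],1],
])

```text
clock: 10.85
position: [625.0, -204.9, 61.2]
ee_rot: [-0.558, -0.072, 0.819, -0.108]
contact_force: [0.4, 1.0, -4.7]
gripper_width: 63.0
```

Emit:
arm_command([
  [[0,0,0],[-0.3,-0.1,0],1],
  [[0,0,0],[-0.6,-0.2,0],1],
  [[0,0,0],[-1,-0.3,0],1],
  [[0,0,0],[-1,-0.3,0],1],
  [[0,0,0],[-1,-0.3,0],1],
])

```text
clock: 11.35
position: [624.0, -205.2, 61.1]
ee_rot: [-0.558, -0.072, 0.819, -0.108]
contact_force: [-0.1, -0.3, -4.9]
gripper_width: 63.2
```

Emit:
arm_command([
  [[0,0,0],[-0.3,-0.1,0],1],
  [[0,0,0],[-0.6,-0.2,0],1],
  [[0,0,0],[-1,-0.3,0],1],
  [[0,0,0],[-1,-0.3,0],1],
  [[0,0,0],[-1,-0.3,0],1],
])

```text
clock: 11.85
position: [623.1, -205.5, 61.2]
ee_rot: [-0.558, -0.072, 0.819, -0.108]
contact_force: [1.1, -1.3, -5.2]
gripper_width: 63.1
```

Emit:
arm_command([
  [[0,0,0],[-0.3,-0.1,0],1],
  [[0,0,0],[-0.6,-0.2,0],1],
  [[0,0,0],[-0.6,-0.2,0],1],
  [[0,0,0],[-0.6,-0.2,0],1],
  [[0,0,0],[-0.6,-0.2,0],1],
])

```text
clock: 12.35
position: [622.9, -205.6, 61.2]
ee_rot: [-0.559, -0.072, 0.819, -0.109]
contact_force: [2.5, 1.3, -5.1]
gripper_width: 62.6
```

Emit:
arm_command([
  [[0,0,0],[-0.3,-0.1,0],1],
  [[0,0,0],[-0.6,-0.2,0],1],
  [[0,0,0],[-0.6,-0.2,0],1],
  [[0,0,0],[-0.6,-0.2,0],1],
  [[0,0,0],[-0.6,-0.2,0],1],
])

```text
clock: 12.85
position: [622.4, -205.8, 61.2]
ee_rot: [-0.559, -0.072, 0.819, -0.109]
contact_force: [2.2, 0.7, -5.8]
gripper_width: 62.8
```

Emit:
arm_command([
  [[0,0,0],[0.2,0,-0.3],1],
  [[0,0,0],[0.2,0,-0.6],1],
  [[0,0,0],[0.2,0,-0.8],1],
  [[0,0,0],[0.2,0,-0.8],1],
  [[0,0,0],[0.2,0,-0.8],1],
])

```text
clock: 13.35
position: [622.6, -205.9, 60.6]
ee_rot: [-0.559, -0.072, 0.819, -0.109]
contact_force: [2.0, 0.4, -3.7]
gripper_width: 62.5
```

Emit:
arm_command([
  [[0,0,0],[0,0,-0.3],1],
  [[0,0,0],[0,0,-0.6],1],
  [[0,0,0],[0,0,-0.6],1],
  [[0,0,0],[0,0,-0.6],1],
  [[0,0,0],[0,0,-0.6],1],
])

```text
clock: 13.85
position: [622.7, -206.0, 60.3]
ee_rot: [-0.559, -0.072, 0.819, -0.109]
contact_force: [2.6, -0.0, -2.6]
gripper_width: 62.8
```

Emit:
arm_command([
  [[0,0,0],[0,0,-0.3],1],
  [[0,0,0],[0,0,-0.6],1],
  [[0,0,0],[0,0,-0.6],1],
  [[0,0,0],[0,0,-0.6],1],
  [[0,0,0],[0,0,-0.6],1],
])

```text
clock: 14.35
position: [622.7, -206.0, 60.2]
ee_rot: [-0.559, -0.072, 0.819, -0.109]
contact_force: [0.7, 1.4, 2.1]
gripper_width: 62.9
```

Emit:
arm_command([
  [[0,0,0],[0,0,-0.3],1],
  [[0,0,0],[0,0,-0.5],1],
  [[0,0,0],[0,0,-0.5],1],
  [[0,0,0],[0,0,-0.5],1],
  [[0,0,0],[0,0,-0.5],1],
])

```text
clock: 14.85
position: [622.7, -206.0, 60.2]
ee_rot: [-0.559, -0.072, 0.819, -0.109]
contact_force: [0.8, 3.0, 5.3]
gripper_width: 62.9
```

Emit:
arm_command([
  [[0,0,0],[0,0,0],0.24],
  [[0,0,0],[0,0,0],0.2],
  [[0,0,0],[0,0,0],0.15],
  [[0,0,0],[0,0,0],0.1],
  [[0,0,0],[0,0,0],0],
])

```text
clock: 15.35
position: [622.6, -206.1, 60.0]
ee_rot: [-0.559, -0.071, 0.819, -0.109]
contact_force: [-0.2, 0.1, -0.0]
gripper_width: 85.3
```

Emit:
arm_command([
  [[0,0,0],[2,0.5,8],0],
  [[0,0,0],[8,2,25],0],
  [[0,0,0],[16,4,50],0],
  [[0,0,0],[22,6,80],0],
  [[0,0,0],[22,6,120],0],
])

```text
clock: 15.85
position: [644.5, -199.7, 179.9]
ee_rot: [-0.557, -0.072, 0.82, -0.109]
contact_force: [0.4, -0.3, -0.1]
gripper_width: 85.5
```

```bash
python3 - <<'E'
from kin2 import *
go([450,353,129],tl(10,-6),yaw(-96))
E
```

```text
turn [2.68, -31.66, -20.41] shift [-194.5, 552.7, -50.9] | now [ 644.5 -199.7  179.9] t 15.85 F [ 0.4 -0.3 -0.1] w 85.5 J [-0.02  0.68  0.3   0.1  -1.55  1.83]
```

Emit:
arm_command([
  [[0,-3,-2],[-18,40,0],0],
  [[0,-6,-4],[-36,82,0],0],
  [[0,-9,-6],[-52,126,0],0],
  [[1,-12,-8],[-68,170,0],0],
  [[1,-16,-10],[-84,214,0],0],
])

```text
clock: 16.35
position: [560.6, 15.8, 181.0]
ee_rot: [-0.673, -0.014, 0.739, -0.04]
contact_force: [0.6, 0.5, -0.4]
gripper_width: 85.7
```

Emit:
arm_command([
  [[0,-3,-2],[-15,44,0],0],
  [[0,-6,-4],[-30,88,0],0],
  [[0,-9,-6],[-45,132,-5],0],
  [[0,-12,-8],[-60,176,-10],0],
  [[1,-15,-10],[-76,220,-20],0],
])

```text
clock: 16.85
position: [484.7, 238.8, 162.9]
ee_rot: [0.764, -0.042, -0.643, -0.03]
contact_force: [1.0, 0.6, -0.4]
gripper_width: 85.3
```

```bash
python3 - <<'E'
from kin2 import *
go([450,352.6,129],tl(10,-6),yaw(-96))
im,d=grab("top","top3"); im2,d2=grab("scene","scene3")
cv2.imwrite("pics/v3.png",np.hstack([cv2.resize(im[180:280,350:483],(400,300),interpolation=cv2.INTER_CUBIC),cv2.resize(im2[150:250,195:328],(400,300),interpolation=cv2.INTER_CUBIC)]))
from meas import near
P=cloud("top",d); f=near(P,(608,-209),62); f=f[(f[:,2]>78)&(f[:,2]<95)]; print(box2(f[:,:2]),len(f),planefit(f)[1].round(3),planefit(f)[0].round(1))
hsv=cv2.cvtColor(im,cv2.COLOR_BGR2HSV); b=cv2.inRange(hsv,(95,120,50),(125,255,255))>0; b[:, :390]=0; b[:,440:]=0; b[:190]=0; b[250:]=0
k=np.argwhere(b)[:,::-1]; print("dot",onplane("top",[k.mean(0)],86).round(1),len(k))
br=cv2.inRange(hsv,(14,110,100),(30,255,255))>0; q=near(np.where(br[...,None],P,np.nan),(590,-214),60); q=q[q[:,2]>81]; print("first",box2(q[:,:2]),len(q))
E
```

```text
turn [0.44, -0.2, -0.08] shift [-34.7, 113.8, -33.9] | now [484.7 238.8 162.9] t 16.85 F [ 1.   0.6 -0.4] w 85.3 J [ 0.83  0.24 -0.48  0.21 -0.77  0.49]
(array([ 611.7, -209.6]), 79.1, 65.1, 15.3, array([ 611.6, -209.2])) 961 [-0.002  0.004  1.   ] [ 612.  -209.4   85.7]
dot [[ 628.  -205.1   86. ]] 38
first (array([ 590.6, -213.7]), 62.1, 33.6, -75.5, array([ 590.4, -213.7])) 387
```

View pics/v3.png

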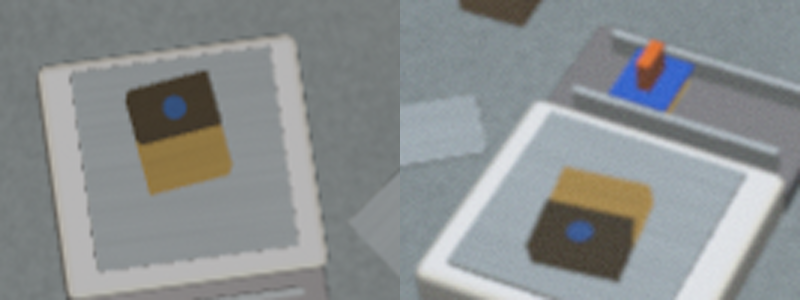

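The layer is flat and snug: one 79 x 65 mm top at 85.7 mm, yaw 15.3°, axes about 38 mm apart. Now the plain ingot.

Emit:
arm_command([
  [[0.2,0,0],[-12,40,-5],0],
  [[0.4,-0.2,0],[-24,80,-15],0],
  [[0.4,-0.2,0],[-34.7,113.8,-30],0],
  [[0.4,-0.2,0],[-34.7,113.8,-34],0],
  [[0.4,-0.2,0],[-34.7,113.8,-34],0],
])

```text
clock: 17.45
position: [446.9, 353.2, 126.3]
ee_rot: [0.763, -0.038, -0.644, -0.028]
contact_force: [0.1, -0.3, 0.5]
gripper_width: 85.0
```

```bash
python3 - <<'E'
from kin2 import *
go([467.2,350.8,30.8],tl(10,-6),yaw(-96))
E
```

```text
turn [0.38, -0.34, -0.58] shift [20.3, -2.4, -95.5] | now [446.9 353.2 126.3] t 17.45 F [ 0.1 -0.3  0.5] w 85.0 J [ 1.03  0.34 -0.45  0.24 -0.73  0.27]
```

Emit:
arm_command([
  [[0.2,-0.2,-0.3],[7,-0.8,-25],0],
  [[0.4,-0.3,-0.6],[11,-1.4,-50],0],
  [[0.4,-0.3,-0.6],[15,-2,-72],0],
  [[0.4,-0.3,-0.6],[18,-2.2,-82],0],
  [[0.4,-0.3,-0.6],[18,-2.2,-82],0],
])

```text
clock: 17.95
position: [465.4, 349.4, 43.7]
ee_rot: [0.764, -0.042, -0.642, -0.034]
contact_force: [-0.2, -0.0, -0.6]
gripper_width: 85.4
```

Emit:
arm_command([
  [[0,0,0],[1,-0.1,-6],0],
  [[0,0,0],[2,-0.2,-12],0],
  [[0,0,0],[2.3,-0.2,-13.5],0],
  [[0,0,0],[2.3,-0.2,-13.5],0.1],
  [[0,0,0],[2.3,-0.2,-13.5],0.2],
])

```text
clock: 18.45
position: [467.9, 349.8, 30.6]
ee_rot: [0.765, -0.041, -0.642, -0.034]
contact_force: [-0.2, -0.2, 0.2]
gripper_width: 68.2
```

Emit:
arm_command([
  [[0,0,0],[0,0,0],0.3],
  [[0,0,0],[0,0,0],0.5],
  [[0,0,0],[0,0,0],0.7],
  [[0,0,0],[0,0,0],0.9],
  [[0,0,0],[0,0,0],1],
])

```text
clock: 18.95
position: [467.9, 350.4, 31.4]
ee_rot: [0.765, -0.04, -0.642, -0.034]
contact_force: [-4.3, 0.7, 6.3]
gripper_width: 62.6
```

```bash
python3 - <<'E'
from kin2 import *
s=readout.read_state(); R=Rt.from_quat(s["ee_rot"]).as_matrix(); I=rackframe()
U=np.array([459,352.5,55])-26*I[:,2]
g=dict(o=(R.T@(U-s["position"])).tolist(),Q=(R.T@I).tolist()); json.dump(g,open("g2.json","w")); print(np.round(g["o"],1))
p,Rg=ingot_goal(g,[609.1,-209.2,130],-164.7); print(p.round(1),ik(p,Rg[:,0],Rg[:,1])); goR(p,Rg)
E
```

```text
[-0.7 -1.2 -4.7]
[ 606.8 -205.   131.1] [(np.float64(0.0), [-0.24, 0.6, 0.19, -0.33, -1.36, 0.61])]

turn [21.65, 25.48, -66.87] shift [138.9, -555.5, 99.7] | now [467.9 350.4  31.4] t 18.95 F [-4.3  0.7  6.3] w 62.6 J [ 0.99  0.49 -0.55  0.34 -0.48  0.18]
```

Emit:
arm_command([
  [[0,0,0],[-4,0.4,7],1],
  [[0,0,0],[-12,1,20],1],
  [[0,0,0],[-16,1,45],1],
  [[0,0,0],[-16,0,90],1],
  [[0,0,0],[-16,0,135],1],
])

```text
clock: 19.45
position: [450.0, 349.0, 166.6]
ee_rot: [0.764, -0.041, -0.643, -0.033]
contact_force: [1.8, 1.5, -6.2]
gripper_width: 62.7
```

Emit:
arm_command([
  [[2,2.5,-6.7],[15,-45,5],1],
  [[4,5,-13.4],[30,-90,10],1],
  [[6,7.5,-20],[45,-135,10],1],
  [[8.5,10,-26.7],[60,-180,10],1],
  [[10.8,12.5,-33.4],[75,-228,10],1],
])

```text
clock: 19.95
position: [523.8, 120.3, 176.8]
ee_rot: [-0.638, 0.202, 0.687, 0.283]
contact_force: [1.1, -0.3, -5.3]
gripper_width: 62.7
```

```bash
python3 - <<'E'
from kin2 import *
g=json.load(open("g2.json")); p,Rg=ingot_goal(g,[609.1,-209.2,170],-164.7); goR(p,Rg)
E
```

```text
turn [10.73, 12.54, -33.37] shift [83.0, -325.3, -5.7] | now [523.8 120.3 176.8] t 19.95 F [ 1.1 -0.3 -5.3] w 62.7 J [ 0.45  0.29 -0.23 -0.15 -1.02  0.49]
```

Emit:
arm_command([
  [[2,2.5,-6.7],[10,-45,0],1],
  [[4,5,-13.4],[22,-90,0],1],
  [[6.4,7.5,-20],[34,-135,0],1],
  [[8.5,10,-26.7],[46,-180,0],1],
  [[10.7,12.5,-33.4],[58,-225,0],1],
])

```text
clock: 20.45
position: [581.4, -105.8, 176.7]
ee_rot: [-0.445, 0.343, 0.656, 0.504]
contact_force: [1.1, 0.2, -5.6]
gripper_width: 62.8
```

```bash
python3 - <<'E'
from kin2 import *
g=json.load(open("g2.json")); p,Rg=ingot_goal(g,[609.1,-209.2,125],-164.7); goR(p,Rg)
E
```

```text
turn [-0.11, -0.11, 0.26] shift [25.4, -99.2, -50.6] | now [ 581.4 -105.8  176.7] t 20.45 F [ 1.1  0.2 -5.6] w 62.8 J [-0.1   0.47  0.09 -0.36 -1.34  0.47]
```

Emit:
arm_command([
  [[0,0,0],[10,-40,0],1],
  [[-0.1,-0.1,0.3],[20,-80,-10],1],
  [[-0.1,-0.1,0.3],[25.4,-99.2,-30],1],
  [[-0.1,-0.1,0.3],[25.4,-99.2,-50.6],1],
  [[-0.1,-0.1,0.3],[25.4,-99.2,-50.6],1],
])

```text
clock: 20.95
position: [603.9, -204.2, 121.7]
ee_rot: [-0.443, 0.343, 0.659, 0.502]
contact_force: [-0.7, 0.4, -5.4]
gripper_width: 63.0
```

```bash
python3 - <<'E'
from kin2 import *
from meas import near
g=json.load(open("g2.json")); p,Rg=ingot_goal(g,[609.1,-209.2,125],-164.7); goR(p,Rg)
im,d=grab("top","top4"); im2,d2=grab("scene","scene4")
cv2.imwrite("pics/v4.png",np.hstack([cv2.resize(im[180:280,350:483],(400,300),interpolation=cv2.INTER_CUBIC),cv2.resize(im2[150:250,195:328],(400,300),interpolation=cv2.INTER_CUBIC)]))
for n,D_,I_ in(("top",d,im),("scene",d2,im2)):
    P=cloud(n,D_); hsv=cv2.cvtColor(I_,cv2.COLOR_BGR2HSV); br=cv2.inRange(hsv,(14,100,60),(30,255,255))>0
    q=near(np.where(br[...,None],P,np.nan),(609,-209),60); q=q[(q[:,2]>138)&(q[:,2]<165)]; 
    if len(q)>40: print(n,len(q),box2(q[:,:2]),"plane",*[a.round(3) for a in planefit(q)[:2]])
    ks=np.argwhere(br&(P[...,2]>140)&(P[...,2]<165)&(abs(P[...,0]-609)<60)&(abs(P[...,1]+209)<60))[:,::-1]
    if len(ks)>20: print("  colour z151",box2(onplane(n,ks,151)[:,:2]))
E
```

```text
turn [-0.25, -0.53, 0.06] shift [2.9, -0.8, 4.4] | now [ 603.9 -204.2  121.7] t 20.95 F [-0.7  0.4 -5.4] w 63.0 J [-0.24  0.62  0.19 -0.34 -1.36  0.61]
scene 404 (array([ 602.7, -202.2]), 68.4, 34.2, 16.9, array([ 601.3, -200.1])) plane [ 601.19  -200.334  148.295] [-0.04   0.144  0.989]
  colour z151 (array([ 606.5, -199.9]), 71.8, 35.4, 15.8, array([ 602.9, -199.4]))
```

View pics/v4.png

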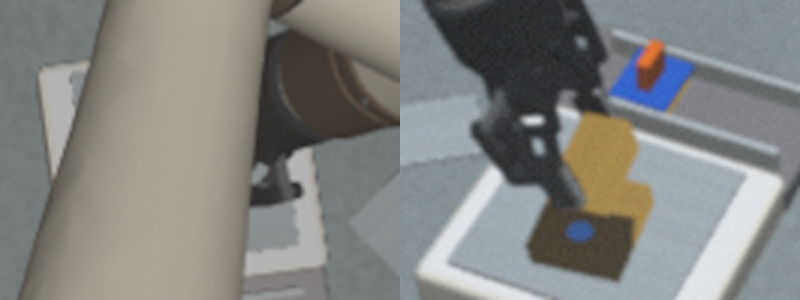

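```bash
python3 - <<'E'
from kin2 import *
from meas import near
z=np.load("scene4.npz"); P=cloud("scene",z["d"]); hsv=cv2.cvtColor(z["im"],cv2.COLOR_BGR2HSV); br=cv2.inRange(hsv,(14,100,60),(30,255,255))>0
q=near(np.where(br[...,None],P,np.nan),(609,-209),70); q=q[(q[:,2]>115)&(q[:,2]<165)]
a=np.radians(15.3); u=(q[:,:2]-[609.1,-209.2])@[np.cos(a),np.sin(a)]; v=(q[:,:2]-[609.1,-209.2])@[-np.sin(a),np.cos(a)]
for b in np.arange(-24,32,4):
    k=(v>=b)&(v<b+4)
    if k.sum()>3: print(b,k.sum(),"z",np.median(q[k,2]).round(1),"u",u[k].min().round(0),u[k].max().round(0))
k=(abs(v)<12)&(q[:,2]>140); c,n,s=planefit(q[k]); print(c.round(1),n.round(3),s.round(2))
# colour split: brightness of top face vs flank
im=z["im"]; V=hsv[...,2]; ks=np.argwhere(br&(P[...,2]>115)&(P[...,2]<165)&(abs(P[...,0]-605)<60)&(abs(P[...,1]+205)<60)); print(np.percentile(V[ks[:,0],ks[:,1]],[5,25,50,75,95]))
E
```

```text
-12 4 z 147.5 u -38.0 8.0
-8 33 z 148.9 u -38.0 10.0
-4 32 z 149.3 u -36.0 13.0
0 45 z 149.5 u -38.0 19.0
4 40 z 149.2 u -38.0 22.0
8 47 z 149.4 u -35.0 29.0
12 60 z 149.3 u -36.0 28.0
16 63 z 148.9 u -37.0 30.0
20 112 z 143.5 u -38.0 29.0
24 85 z 130.8 u -35.0 28.0
[ 600.4 -209.   149.4] [-0.001 -0.02   1.   ] 1.67
[149. 163. 165. 167. 170.]
```

```bash
python3 - <<'E'
from kin2 import *
from meas import near
z=np.load("scene3.npz"); P=cloud("scene",z["d"]); f=near(P,(611,-209),62); f=f[(f[:,2]>70)&(f[:,2]<95)]
a=np.radians(15.3); u=(f[:,:2]-[609.1,-209.2])@[np.cos(a),np.sin(a)]; v=(f[:,:2]-[609.1,-209.2])@[-np.sin(a),np.cos(a)]
t=f[:,2]>82.5
print("layer scene: u",np.percentile(u[t],[1,99]).round(1),"v",np.percentile(v[t],[1,99]).round(1),"z",np.median(f[t,2]).round(1))
for b in np.arange(-40,44,4):
    k=(v>=b)&(v<b+4)
    if k.sum()>3: print(b,np.median(f[k,2]).round(1),end=" | ")
z=np.load("scene4.npz"); P=cloud("scene",z["d"]); hsv=cv2.cvtColor(z["im"],cv2.COLOR_BGR2HSV); br=cv2.inRange(hsv,(14,100,60),(30,255,255))>0
q=near(np.where(br[...,None],P,np.nan),(609,-209),70); q=q[(q[:,2]>145.5)&(q[:,2]<165)]
u=(q[:,:2]-[609.1,-209.2])@[np.cos(a),np.sin(a)]; v=(q[:,:2]-[609.1,-209.2])@[-np.sin(a),np.cos(a)]
k=v>5; print("\nheld: u",np.percentile(u,[1,99]).round(1),"v",np.percentile(v,[1,99]).round(1))
E
```

```text
layer scene: u [-39.2  38. ] v [-31.3  32.5] z 86.2
-36 84.5 | -32 85.6 | -28 85.6 | -24 85.7 | -20 85.8 | -16 86.1 | -12 85.6 | -8 85.8 | -4 86.4 | 0 86.1 | 4 86.0 | 8 86.0 | 12 86.3 | 16 85.9 | 20 85.9 | 24 86.1 | 28 84.8 | 32 78.3 | 
held: u [-37.7  27.4] v [-8.  22.8]
```

The scene view shows the held ingot level (top at 149 mm), 4 mm off laterally and 1.5 mm short along its length relative to the layer. I'll correct that and descend.

Emit:
arm_command([
  [[-0.2,-0.5,0],[2.5,-3.5,-2],1],
  [[-0.2,-0.5,0],[2.5,-3.5,-10],1],
  [[-0.2,-0.5,0],[2.5,-3.5,-20],1],
  [[-0.2,-0.5,0],[2.5,-3.5,-28],1],
  [[-0.2,-0.5,0],[2.5,-3.5,-31],1],
])

```text
clock: 21.55
position: [607.9, -207.4, 93.2]
ee_rot: [-0.449, 0.341, 0.656, 0.502]
contact_force: [0.4, -0.1, -4.3]
gripper_width: 62.7
```

Emit:
arm_command([
  [[0,0,0],[0,0,-0.8],1],
  [[0,0,0],[0,0,-1.6],1],
  [[0,0,0],[0,0,-2.3],1],
  [[0,0,0],[0,0,-3],1],
  [[0,0,0],[0,0,-3],1],
])

```text
clock: 22.05
position: [608.0, -207.4, 90.3]
ee_rot: [-0.449, 0.341, 0.656, 0.502]
contact_force: [-0.6, 0.6, -6.7]
gripper_width: 62.8
```

Emit:
arm_command([
  [[0,0,0],[0,0,-0.4],1],
  [[0,0,0],[0,0,-0.8],1],
  [[0,0,0],[0,0,-1.2],1],
  [[0,0,0],[0,0,-1.5],1],
  [[0,0,0],[0,0,-1.5],1],
])

```text
clock: 22.55
position: [607.9, -207.4, 88.8]
ee_rot: [-0.449, 0.341, 0.656, 0.502]
contact_force: [-0.2, -0.2, -4.9]
gripper_width: 62.4
```

```bash
python3 - <<'E'
from kin2 import *
g=json.load(open("g2.json")); p,Rg=ingot_goal(g,[609.1,-209.2,86],-164.7); goR(p,Rg)
E
```

```text
turn [0.11, 0.24, -0.09] shift [-1.2, 2.4, -1.7] | now [ 607.9 -207.4   88.8] t 22.55 F [-0.2 -0.2 -4.9] w 62.4 J [-0.24  0.65  0.17 -0.34 -1.29  0.64]
```

Orientation is within 0.3°. Continuing down to contact.

Emit:
arm_command([
  [[0,0.1,0],[0,0,-0.4],1],
  [[0.1,0.2,0],[0,0,-0.8],1],
  [[0.1,0.2,0],[0,0,-1.2],1],
  [[0.1,0.2,0],[0,0,-1.2],1],
  [[0.1,0.2,0],[0,0,-1.2],1],
])

```text
clock: 23.05
position: [607.9, -207.4, 87.6]
ee_rot: [-0.448, 0.341, 0.657, 0.502]
contact_force: [-0.8, -0.3, -5.6]
gripper_width: 62.6
```

Emit:
arm_command([
  [[0,0,0],[0,0,-0.4],1],
  [[0,0,0],[0,0,-0.8],1],
  [[0,0,0],[0,0,-0.8],1],
  [[0,0,0],[0,0,-0.8],1],
  [[0,0,0],[0,0,-0.8],1],
])

```text
clock: 23.55
position: [607.9, -207.5, 86.8]
ee_rot: [-0.448, 0.341, 0.657, 0.502]
contact_force: [-0.7, -0.4, -5.0]
gripper_width: 62.8
```

Emit:
arm_command([
  [[0,0,0],[0,0,-0.4],1],
  [[0,0,0],[0,0,-0.7],1],
  [[0,0,0],[0,0,-0.7],1],
  [[0,0,0],[0,0,-0.7],1],
  [[0,0,0],[0,0,-0.7],1],
])

```text
clock: 24.05
position: [607.9, -207.5, 86.7]
ee_rot: [-0.448, 0.341, 0.657, 0.501]
contact_force: [-0.4, 0.4, 0.7]
gripper_width: 62.7
```

Emit:
arm_command([
  [[0,0,0],[0,0,-0.3],1],
  [[0,0,0],[0,0,-0.5],1],
  [[0,0,0],[0,0,-0.5],1],
  [[0,0,0],[0,0,-0.5],1],
  [[0,0,0],[0,0,-0.5],1],
])

```text
clock: 24.55
position: [607.9, -207.5, 86.7]
ee_rot: [-0.448, 0.341, 0.657, 0.501]
contact_force: [-1.1, 0.8, 2.8]
gripper_width: 62.7
```

Emit:
arm_command([
  [[0,0,0],[0,0,0],0.24],
  [[0,0,0],[0,0,0],0.2],
  [[0,0,0],[0,0,0],0.15],
  [[0,0,0],[0,0,0],0.1],
  [[0,0,0],[0,0,0],0],
])

```text
clock: 25.05
position: [608.1, -207.5, 86.6]
ee_rot: [-0.448, 0.341, 0.657, 0.501]
contact_force: [0.5, -0.3, 0.3]
gripper_width: 85.5
```

Emit:
arm_command([
  [[0,0,0],[0.5,-3,8],0],
  [[0,0,0],[2,-10,25],0],
  [[0,0,0],[4,-18,50],0],
  [[0,0,0],[5,-22,85],0],
  [[0,0,0],[5,-22,120],0],
])

```text
clock: 25.55
position: [612.9, -230.4, 208.0]
ee_rot: [-0.448, 0.342, 0.657, 0.502]
contact_force: [0.7, -0.1, -0.4]
gripper_width: 85.6
```

```bash
python3 - <<'E'
from kin2 import *
# balance yaw 8.2; finger start on -y side of tab, shut, jaws along balance x?? (jaw axis yaw)
by=np.array([-np.sin(np.radians(8.2)),np.cos(np.radians(8.2)),0]); tab=np.array([445.8,-266.3,0])
for ya in(98.2,-81.8,8.2,-171.8):
    p=tab-by*45+[0,0,150]; print(ya,p.round(1),ik(p,DOWN,yaw(ya))[0],ik(p-[0,0,95],DOWN,yaw(ya))[0]); go(p,DOWN,yaw(ya))
E
```

```text
98.2 [ 452.2 -310.8  150. ] (np.float64(0.0), [-0.3, 0.33, -0.3, -0.0, -0.94, -1.13]) (np.float64(0.0), [-0.3, 0.45, -0.41, 0.0, -0.71, -1.13])
turn [-20.25, 13.31, -95.83] shift [-160.7, -80.4, -58.0] | now [ 612.9 -230.4  208. ] t 25.55 F [ 0.7 -0.1 -0.4] w 85.6 J [-0.27  0.58  0.34 -0.32 -1.53  0.58]
-81.8 [ 452.2 -310.8  150. ] (np.float64(0.0), [-0.3, 0.33, -0.3, 0.0, -0.94, 2.02]) (np.float64(0.0), [-0.3, 0.45, -0.41, -0.0, -0.71, 2.02])
turn [-12.87, -19.58, 81.87] shift [-160.7, -80.4, -58.0] | now [ 612.9 -230.4  208. ] t 25.55 F [ 0.7 -0.1 -0.4] w 85.6 J [-0.27  0.58  0.34 -0.32 -1.53  0.58]
8.2 [ 452.2 -310.8  150. ] (np.float64(0.0), [-0.3, 0.33, -0.3, 0.0, -0.94, -2.7]) (np.float64(0.0), [-0.3, 0.45, -0.41, -0.0, -0.71, -2.7])
turn [6.54, -31.61, 170.0] shift [-160.7, -80.4, -58.0] | now [ 612.9 -230.4  208. ] t 25.55 F [ 0.7 -0.1 -0.4] w 85.6 J [-0.27  0.58  0.34 -0.32 -1.53  0.58]
-171.8 [ 452.2 -310.8  150. ] (np.float64(0.0), [-0.3, 0.33, -0.3, -0.0, -0.94, 0.45]) (np.float64(0.0), [-0.3, 0.45, -0.41, -0.0, -0.71, 0.45])
turn [-21.03, -4.35, -7.01] shift [-160.7, -80.4, -58.0] | now [ 612.9 -230.4  208. ] t 25.55 F [ 0.7 -0.1 -0.4] w 85.6 J [-0.27  0.58  0.34 -0.32 -1.53  0.58]
```

Emit:
arm_command([
  [[-4,-1,-1.5],[-40,-20,0],0.2],
  [[-8,-2,-3],[-80,-40,0],0.5],
  [[-13,-3,-4.5],[-120,-60,-10],1],
  [[-17,-4,-6],[-160,-80,-25],1],
  [[-21,-4.4,-7],[-160.7,-80.4,-45],1],
])

```text
clock: 26.05
position: [448.6, -312.8, 165.1]
ee_rot: [0.535, -0.464, -0.532, -0.464]
contact_force: [0.5, 0.2, -1.6]
gripper_width: 12.5
```

Emit:
arm_command([
  [[0,0,0],[0,0,0],1],
  [[0,0,0],[0,0,0],1],
  [[0,0,0],[0,0,0],1],
  [[0,0,0],[0,0,0],1],
  [[0,0,0],[0,0,0],1],
])

```text
clock: 26.55
position: [449.7, -313.1, 165.5]
ee_rot: [0.536, -0.464, -0.531, -0.465]
contact_force: [-0.8, -0.2, 0.3]
gripper_width: 0.2
```

```bash
python3 - <<'E'
from kin2 import *
from meas import near
by=np.array([-np.sin(np.radians(8.2)),np.cos(np.radians(8.2)),0]); tab=np.array([445.8,-266.3,0])
go(tab-by*45+[0,0,60],DOWN,yaw(-171.8))
im,d=grab("top","top5"); im2,d2=grab("scene","scene5")
cv2.imwrite("pics/v5.png",np.hstack([cv2.resize(im[180:330,340:480],(400,428),interpolation=cv2.INTER_CUBIC),cv2.resize(im2[130:280,195:335],(400,428),interpolation=cv2.INTER_CUBIC)]))
a=np.radians(15.3)
for n,D_ in(("top",d),("scene",d2)):
    P=cloud(n,D_); q=near(P,(609,-209),62); q=q[(q[:,2]>106)&(q[:,2]<125)]; print(n,len(q),box2(q[:,:2]),*[x.round(3) for x in planefit(q)[:2]]); 
    q=near(P,(611,-209),65); q=q[(q[:,2]>80)&(q[:,2]<92)]; print("  layer",box2(q[:,:2]))
E
```

```text
turn [0.19, 0.3, 0.26] shift [2.5, 2.3, -105.5] | now [ 449.7 -313.1  165.5] t 26.55 F [-0.8 -0.2  0.3] w 0.2 J [-0.31  0.31 -0.28  0.   -0.97  0.45]
top 434 (array([ 610. , -208.8]), 64.0, 35.6, 14.8, array([ 609.8, -208.7])) [ 609.868 -208.715  111.511] [-0.005  0.036  0.999]
  layer (array([ 612.1, -209.6]), 78.7, 64.9, 15.0, array([ 613.2, -208.8]))
scene 427 (array([ 605.5, -208. ]), 68.9, 36.4, 13.9, array([ 607.6, -207. ])) [ 607.586 -207.048  111.635] [-0.003  0.03   1.   ]
  layer (array([ 608.9, -208.9]), 80.5, 66.1, 14.7, array([ 618.2, -200.9]))
```

View pics/v5.png

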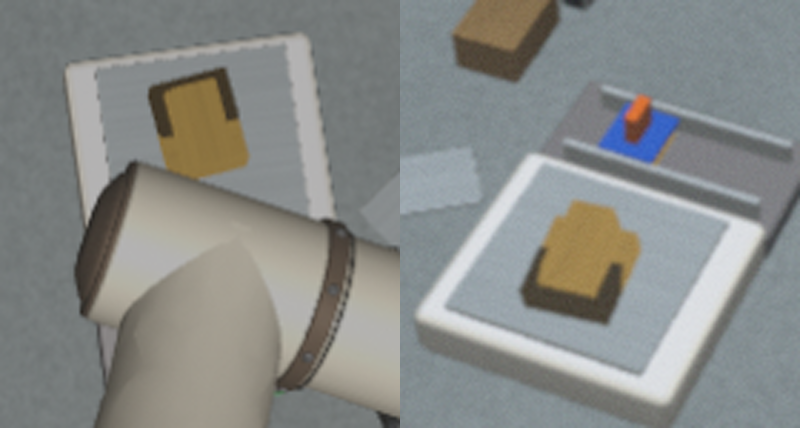

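The stack stands: the plain ingot is centred within 1 mm and level at 112 mm. Next is the cover: I'll come down on the -y side of the tab with shut fingers.

Emit:
arm_command([
  [[0.2,0.3,0.3],[2.5,2.3,-40],1],
  [[0.2,0.3,0.3],[2.5,2.3,-75],1],
  [[0.2,0.3,0.3],[2.5,2.3,-98],1],
  [[0.2,0.3,0.3],[2.5,2.3,-103],1],
  [[0.2,0.3,0.3],[2.5,2.3,-105],1],
])

```text
clock: 27.15
position: [451.9, -310.8, 59.9]
ee_rot: [-0.534, 0.463, 0.535, 0.462]
contact_force: [0.0, 0.1, -0.3]
gripper_width: -0.0
```

Emit:
arm_command([
  [[0,0,0],[-0.7,5,0],1],
  [[0,0,0],[-1.4,10,0],1],
  [[0,0,0],[-2.3,16,0],1],
  [[0,0,0],[-3.1,22,0],1],
  [[0,0,0],[-4,28,0],1],
])

```text
clock: 27.65
position: [448.2, -282.3, 60.5]
ee_rot: [-0.535, 0.463, 0.535, 0.462]
contact_force: [-0.5, -1.9, 1.4]
gripper_width: -0.3
```

Emit:
arm_command([
  [[0,0,0],[-1.1,8,0],1],
  [[0,0,0],[-2.3,16,0],1],
  [[0,0,0],[-3.5,24,0],1],
  [[0,0,0],[-4.6,32,0],1],
  [[0,0,0],[-5.8,40,0],1],
])

```text
clock: 28.15
position: [442.4, -241.8, 60.7]
ee_rot: [0.535, -0.463, -0.535, -0.462]
contact_force: [0.5, -1.9, 0.6]
gripper_width: 0.4
```

Emit:
arm_command([
  [[0,0,0],[-1,7,0],1],
  [[0,0,0],[-2,14,0],1],
  [[0,0,0],[-3,21,0],1],
  [[0,0,0],[-4,28,0],1],
  [[0,0,0],[-4.3,30,0],1],
])

```text
clock: 28.65
position: [438.0, -211.0, 60.7]
ee_rot: [0.535, -0.462, -0.535, -0.462]
contact_force: [0.6, -2.5, 0.4]
gripper_width: 0.0
```

Emit:
arm_command([
  [[0,0,0],[-0.1,1,0],1],
  [[0,0,0],[-0.3,2,0],1],
  [[0,0,0],[-0.4,3,0],1],
  [[0,0,0],[-0.6,4,0],1],
  [[0,0,0],[-0.6,4,0],1],
])

```text
clock: 29.15
position: [437.8, -209.3, 60.8]
ee_rot: [0.536, -0.463, -0.534, -0.461]
contact_force: [1.5, -13.7, -3.5]
gripper_width: 0.2
```

Emit:
arm_command([
  [[0,0,0],[-0.1,1,0],1],
  [[0,0,0],[-0.3,2,0],1],
  [[0,0,0],[-0.4,3,0],1],
  [[0,0,0],[-0.4,3,0],1],
  [[0,0,0],[-0.4,3,0],1],
])

```text
clock: 29.65
position: [437.9, -209.2, 60.9]
ee_rot: [0.537, -0.464, -0.533, -0.461]
contact_force: [1.1, -18.2, -4.6]
gripper_width: -0.3
```

Emit:
arm_command([
  [[0,0,0],[0.6,-4,0],1],
  [[0,0,0],[1.1,-8,15],1],
  [[0,0,0],[3,-20,35],1],
  [[0,0,0],[5,-35,35],1],
  [[0,0,0],[6,-42,35],1],
])

```text
clock: 30.15
position: [444.2, -251.8, 96.2]
ee_rot: [0.537, -0.464, -0.533, -0.461]
contact_force: [0.5, -0.2, 0.1]
gripper_width: 0.1
```

```bash
python3 - <<'E'
from kin2 import *
for n in("scene","top"):
    im,d=grab(n,n+"6"); P=cloud(n,d); h=cv2.cvtColor(im,cv2.COLOR_BGR2HSV); r=(cv2.inRange(h,(0,140,60),(8,255,255))|cv2.inRange(h,(172,140,60),(180,255,255)))>0
    k=np.argwhere(r)[:,::-1]; w=onplane(n,k,40) if len(k) else np.zeros((0,3)); s=np.linalg.norm(w[:,:2]-[446,-272],axis=1)<40; print(n,s.sum(), box2(w[s][:,:2]) if s.sum()>3 else "")
    o=cv2.inRange(h,(3,150,60),(18,255,255))>0; k=np.argwhere(o)[:,::-1]; w=onplane(n,k,76); s=np.linalg.norm(w[:,:2]-[435,-190],axis=1)<40; print("  tab",s.sum(),w[s].mean(0).round(1))
go([446,-272.5,60],DOWN,yaw(-171.8))
E
```

```text
scene 55 (array([ 446.1, -269.4]), 23.1, 20.0, 57.0, array([ 446. , -269.2]))
  tab 44 [ 434.5 -189.8   76. ]
top 0 
  tab 0 [nan nan nan]
turn [0.35, 0.02, -0.1] shift [2.5, -21.0, -35.3] | now [ 443.5 -251.5   95.3] t 30.25 F [0.3 1.2 0.6] w 0.0 J [-0.19  0.34 -0.46  0.01 -0.77  0.33]<stdin>:5: RuntimeWarning: Mean of empty slice.
  ret = um.true_divide(
```

Emit:
arm_command([
  [[0.3,0,-0.1],[2,-10,0],1],
  [[0.3,0,-0.1],[3,-20,0],1],
  [[0.3,0,-0.1],[3,-20,-20],1],
  [[0.3,0,-0.1],[3,-20,-42],1],
  [[0.3,0,-0.1],[3,-20,-51],1],
])

```text
clock: 30.75
position: [445.2, -271.5, 42.3]
ee_rot: [-0.533, 0.464, 0.535, 0.463]
contact_force: [0.1, -0.4, -0.5]
gripper_width: 0.1
```

Emit:
arm_command([
  [[0,0,0],[0,0,-2],1],
  [[0,0,0],[0,0,-4],1],
  [[0,0,0],[0,0,-6],1],
  [[0,0,0],[0,0,-8],1],
  [[0,0,0],[0,0,-8],1],
])

```text
clock: 31.25
position: [445.0, -271.6, 34.8]
ee_rot: [-0.533, 0.464, 0.535, 0.462]
contact_force: [-2.5, 0.4, 4.8]
gripper_width: -0.2
```

Emit:
arm_command([
  [[0,0,0],[0,0,-0.5],1],
  [[0,0,0],[0,0,-1],1],
  [[0,0,0],[0,0,-1.5],1],
  [[0,0,0],[0,0,-2],1],
  [[0,0,0],[0,0,-2],1],
])

```text
clock: 31.75
position: [445.0, -271.6, 34.4]
ee_rot: [-0.534, 0.464, 0.535, 0.462]
contact_force: [-4.9, 2.9, 14.3]
gripper_width: -0.0
```

Emit:
arm_command([
  [[0,0,0],[0,0,-0.5],1],
  [[0,0,0],[0,0,-1],1],
  [[0,0,0],[0,0,-1],1],
  [[0,0,0],[0,0,-1],1],
  [[0,0,0],[0,0,-1],1],
])

```text
clock: 32.25
position: [445.0, -271.6, 34.5]
ee_rot: [-0.534, 0.464, 0.535, 0.462]
contact_force: [-4.2, 1.3, 9.6]
gripper_width: 0.2
```

Emit:
arm_command([
  [[0,0,0],[0,0,10],1],
  [[0,0,0],[0,0,35],1],
  [[0,0,0],[0,0,65],1],
  [[0,0,0],[-4,30,70],1],
  [[0,0,0],[-9,70,70],1],
])

```text
clock: 32.75
position: [438.3, -201.9, 106.3]
ee_rot: [0.535, -0.463, -0.533, -0.464]
contact_force: [0.4, 1.0, 0.7]
gripper_width: 0.1
```

```bash
python3 - <<'E'
from kin2 import *
go([430.5,-158,60],DOWN,yaw(-171.8))
n="scene"; im,d=grab(n,n+"7"); h=cv2.cvtColor(im,cv2.COLOR_BGR2HSV); r=(cv2.inRange(h,(0,140,60),(8,255,255))|cv2.inRange(h,(172,140,60),(180,255,255)))>0
P=cloud(n,d); k=np.argwhere(r)[:,::-1]; w=onplane(n,k,40); s=np.linalg.norm(w[:,:2]-[446,-272],axis=1)<30; print(s.sum(),w[s].mean(0).round(1),"z",np.nanmedian(P[k[s][:,1],k[s][:,0],2]).round(1))
E
```

```text
turn [0.08, 0.22, 0.13] shift [-7.8, 43.9, -46.3] | now [ 438.3 -201.9  106.3] t 32.75 F [0.4 1.  0.7] w 0.1 J [-0.09  0.28 -0.51  0.   -0.78  0.23]
57 [ 446.4 -269.    40. ] z 40.5
```

Emit:
arm_command([
  [[0,0.2,0.1],[-4,22,0],1],
  [[0,0.2,0.1],[-7.5,44,0],1],
  [[0,0.2,0.1],[-7.5,44,-15],1],
  [[0,0.2,0.1],[-7.5,44,-38],1],
  [[0,0.2,0.1],[-7.5,44,-45],1],
])

```text
clock: 33.3
position: [427.6, -152.9, 59.3]
ee_rot: [-0.534, 0.463, 0.537, 0.461]
contact_force: [0.5, 0.2, -0.0]
gripper_width: 0.1
```

Emit:
arm_command([
  [[0,0,0],[0.7,-5,0],1],
  [[0,0,0],[1.5,-10,0],1],
  [[0,0,0],[2.3,-16,0],1],
  [[0,0,0],[3.3,-23,0],1],
  [[0,0,0],[4.3,-30,0],1],
])

```text
clock: 33.8
position: [432.6, -183.7, 59.9]
ee_rot: [-0.534, 0.463, 0.536, 0.462]
contact_force: [-0.1, 2.2, 1.5]
gripper_width: -0.1
```

Emit:
arm_command([
  [[0,0,0],[1.1,-8,0],1],
  [[0,0,0],[2.3,-16,0],1],
  [[0,0,0],[3.5,-24,0],1],
  [[0,0,0],[4.6,-32,0],1],
  [[0,0,0],[5.8,-40,0],1],
])

```text
clock: 34.3
position: [438.4, -224.4, 59.9]
ee_rot: [-0.534, 0.463, 0.536, 0.462]
contact_force: [-0.1, 2.2, 1.7]
gripper_width: 0.3
```

Emit:
arm_command([
  [[0,0,0],[1,-7,0],1],
  [[0,0,0],[2,-14,0],1],
  [[0,0,0],[2.9,-20,0],1],
  [[0,0,0],[3.6,-25,0],1],
  [[0,0,0],[3.9,-27,0],1],
])

```text
clock: 34.8
position: [442.3, -251.8, 59.8]
ee_rot: [-0.534, 0.463, 0.536, 0.462]
contact_force: [-0.5, 2.0, 1.1]
gripper_width: -0.0
```

Emit:
arm_command([
  [[0,0,0],[0.1,-1,0],1],
  [[0,0,0],[0.3,-2,0],1],
  [[0,0,0],[0.4,-3,0],1],
  [[0,0,0],[0.6,-4,0],1],
  [[0,0,0],[0.6,-4,0],1],
])

```text
clock: 35.3
position: [442.8, -255.6, 59.8]
ee_rot: [-0.534, 0.463, 0.536, 0.462]
contact_force: [0.1, 2.8, 0.5]
gripper_width: 0.2
```

Emit:
arm_command([
  [[0,0,0],[0.1,-1,0],1],
  [[0,0,0],[0.3,-2,0],1],
  [[0,0,0],[0.4,-3,0],1],
  [[0,0,0],[0.4,-3,0],1],
  [[0,0,0],[0.4,-3,0],1],
])

```text
clock: 35.8
position: [442.8, -256.0, 59.8]
ee_rot: [-0.533, 0.462, 0.537, 0.463]
contact_force: [0.1, 16.2, 6.3]
gripper_width: 0.2
```

Cover is against its closed stop (16 N). Backing off, up and away for a last check.

Emit:
arm_command([
  [[0,0,0],[-0.7,5,0],1],
  [[0,0,0],[-2,12,15],1],
  [[0,0,0],[-4,20,55],1],
  [[0,0,0],[-6,25,100],1],
  [[0,0,0],[-6,30,145],1],
])

```text
clock: 36.3
position: [436.1, -226.0, 206.2]
ee_rot: [-0.532, 0.463, 0.537, 0.462]
contact_force: [1.1, -0.2, 0.8]
gripper_width: 0.2
```

Emit:
arm_command([
  [[0,0,0],[-5,45,0],1],
  [[0,0,0],[-5,90,0],1],
  [[0,0,0],[0,135,0],1],
  [[0,0,0],[5,180,0],1],
  [[0,0,0],[10,225,0],1],
])

```text
clock: 36.8
position: [446.0, 0.4, 206.5]
ee_rot: [-0.533, 0.462, 0.537, 0.463]
contact_force: [0.9, -0.2, 0.2]
gripper_width: 0.2
```

Emit:
arm_command([
  [[0,0,0],[0,0,0],1],
  [[0,0,0],[0,0,0],1],
  [[0,0,0],[0,0,0],1],
  [[0,0,0],[0,0,0],1],
  [[0,0,0],[0,0,0],1],
])

```text
clock: 37.3
position: [445.9, -0.7, 206.5]
ee_rot: [-0.532, 0.463, 0.537, 0.463]
contact_force: [-0.0, -0.6, 0.2]
gripper_width: 0.4
```

```bash
python3 - <<'E'
from kin2 import *
from meas import near
im,d=grab("top","top8"); im2,d2=grab("scene","scene8")
cv2.imwrite("pics/v8.png",np.hstack([cv2.resize(im,(440,330)),cv2.resize(im2[130:280,180:340],(352,330),interpolation=cv2.INTER_CUBIC)]))
for n,D_,I_ in(("top",d,im),("scene",d2,im2)):
    P=cloud(n,D_); q=near(P,(609,-209),62); q=q[(q[:,2]>106)&(q[:,2]<125)]; print(n,len(q),box2(q[:,:2])); 
    h=cv2.cvtColor(I_,cv2.COLOR_BGR2HSV); o=cv2.inRange(h,(3,150,60),(18,255,255))>0; k=np.argwhere(o)[:,::-1]; w=onplane(n,k,76); s=np.linalg.norm(w[:,:2]-[446,-270],axis=1)<35; print("  tab",s.sum(),w[s].mean(0).round(1))
s=readout.read_state(); print(s["clock"],s["position"].round(0),s["contact_force"].round(1))
E
```

```text
top 432 (array([ 609.9, -208.7]), 63.8, 35.5, 14.5, array([ 609.7, -208.5]))
  tab 59 [ 447.6 -270.2   76. ]
scene 431 (array([ 606. , -207.3]), 67.8, 36.7, 14.6, array([ 607.2, -206.9]))
  tab 41 [ 446.3 -268.6   76. ]
37.4 [446.  -0. 207.] [-0.   0.3  0.2]
```

View pics/v8.png

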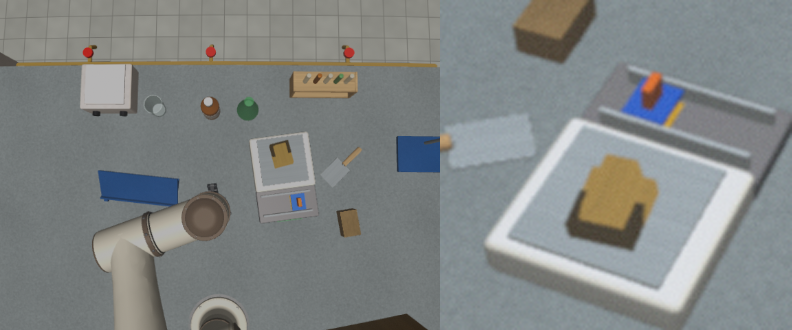

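The last view shows the stack standing, the cover shut (tab at px (299,202) of the top half) and nothing else moved. Handing in.

```bash
python3 -c "
from bench import arm; print(arm.job_done())"
```

```text
the job is handed in; nothing more can be done
None
```

The job is done and handed in at about 37 s, inside the 72 s limit.

- **Ingots:** I set the blue-dotted ingot snug beside the one on the pan, about 38 mm between axes, in one flat layer at 86 mm. I then laid the bare-faced ingot crosswise over the middle. Both were lowered until they touched and only then released.
- **Cover and button:** I pushed the cover to its open stop, reading 18 N there. I pressed the button until it bottomed, reading 14 N, and it came back up to 40.5 mm. I then pushed the cover back to its closed stop, reading 16 N.
- **Last checks:** The stack stands, with the top ingot within about 1 mm of the middle in the top view. The cover tab is 5 mm further shut than at the start. The gripper was clear and touching nothing.
- **Disagreements:** The scene camera reads about 3 mm lower in x than the top camera, so I trusted the top view and relative measurements.
- **Not confirmed:** The arm hid the dish and steel weight in the last picture. No motion went near them. The bottle, flask, beaker, spatula and box look unmoved by eye.

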